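# Fit the V soft jaw and clamp a spindle upright in the cam vise

### The arm

A 6-joint arm with a two-finger parallel gripper is mounted at the origin on a cart in front of the work surface, level with it; the furniture and walls round the work are solid. World frame = base frame: x ahead of the robot, y to its left, z up, the work surface at z = 0. Lengths are in m, angles in degrees, forces in N, time in s.
With the tool pointing down it reaches from about 0.4 to 0.825 m from the base axis. Payload 7 kg.
Tool frame: the origin (TCP) lies between the finger pads; the fingertips stand 22 mm ahead of it and the grasp point (between the pads) lies 3 mm ahead of it; z points along the fingers, y is the line along which they close (so a half turn about z gives the same grasp; the last joint's range is limited). The gripper opens to 88 mm and grips with 3 to 60 N. Pads are 19 mm wide; open, the fingers measure 130 mm over their backs; the gripper's body (78 mm by 193 mm) begins 47 mm behind the grasp point.
Start: joints at [90.304, 20.546, 0.682, 0, -70.136, -16.507], TCP at [0.188, 0.648, 0.249] pointing down, gripper open.
Joint ranges: [-176.03, 176.03], [-82.01, 121.73], [-58.28, 71.71], [-173.87, 95.51], [-174.79, -0.11], [-173.66, 173.66]. Speed limits (degrees/s): [136.94, 136.94, 172.46, 180, 180, 180].

### API

Orientations are given as [roll, pitch, yaw] about the fixed x, y, z axes, in that order (R = Rz(yaw) Ry(pitch) Rx(roll)).
In Python, from plant import ctrl gives the robot as it stands.
- The arm moves only by the tool apply_moves, never from a script. Its argument "targets" is a list of rows, each an object with "travel": the shift along the tool's x, y, z in mm, a list of three; "roll": the turn about the tool's z in degrees; "jaw": the finger opening in mm, from 0 to 87.6. In form: [{"travel": [tx, ty, tz], "roll": roll, "jaw": jaw}, ...]. A call has 1 to 10 rows; each row shifts and turns the commanded pose from where the row before left it, along the tool's axes as they then stand; what a row does not reach is not made up. A row lasts 1/10 s, in which the tool goes at most 50 mm and 8.59 degrees, less where a joint would pass 70% of its speed; a pose out of reach is approached as far as the arm can. A call with a gripper value outside its range is refused whole. The fingers move at their own pace and stop on an object; the grip force is fixed at half the most. Time passes only in rows, so rows that do not move let the fingers close. It gives the time, the measured TCP pose, the force, the opening and the grip force at its end, in the units of the state.
- ctrl.get_obs(): the state, without advancing time (a new reading comes with each control period).
- ctrl.snapshot(name): name is "scene" or "top"; returns the picture (384x512x3 uint8, red, green, blue); there is no depth.
- ctrl.calibration(name): a dict with "K" (3x3 intrinsics, pixels), "dist_coeffs" ([k1, k2, p1, p2, k3] as OpenCV has them; the pictures are not rectified), "extrinsics" (4x4, takes a point from camera to world coordinates). Camera axes: x right, y down, z forward; pixel columns grow to the right and rows downward; lengths in m; the calibration is good to about 2 mm. A picture is of the moment at which its call begins. calibration takes no time and is no camera call.
- ctrl.close_job(): hands the job in; it is judged then, once.
The state is a dict: "clock": time; "joint_pos": joint angles; "qvel": joint speeds; "tau": joint torques, N m; "tool_pos": TCP position; "orientation": TCP orientation; "force": force on the tool from outside, world axes, zero at the start; "moment": the same for the moment, N m; "opening": finger opening in m; "gripper_force": force on a finger pad.
Only numpy, scipy, OpenCV 4.12 (cv2) and the standard library are available. Lean on these libraries where they do the work, as an engineer would, in place of code of your own. Each camera call takes 0.05 s, during which the arm holds its last target. There are 200 camera calls.

### The job

The finished spindle is round, so swap in the grooved soft jaw: take the blue V-grooved cap off the sloping rack and drape it squarely, right down, over the middle of the bare fixed jaw of the cam vise, groove towards the other jaw, leaving the red flat cap on the rack. Then, without knocking it over, stand the spindle upright on the vise bed between the jaws in front of the groove, thin end up, and swing the cam lever round until the spindle is clamped firm in the middle of the groove.

Things in the scene. Friction and masses are not known exactly. Their poses are not given: they have to be found in the camera images.
- cap_v_mid (a point): Blue saddle-shaped plastic cap, 0.14 kg, middle of its top block. y along its length (62 mm; grip the flat ends at y -31, +31), z out of its top, x from the grooved leg to the back lip. mm: block x -18.75..18.75, z -6..6; leg x -18.75..-7.75, down to z -36; lip x 10.75..18.75, down to z -28; slot between them 18.5 wide, open at both ends, its middle at x 1.5, ceiling at z -6
- groove (a point): Mouth of the upright V groove in the outer face of the blue cap's leg: x -18.75, y 0, z -16 mm from cap_v_mid, same axes. The groove opens to -x, runs from top to bottom, 26 mm wide, 7.5 mm deep, 120 degrees. The spindle seated in it has its axis 11 mm in front of the face
- cap_flat_mid (a point): Red flat cap on the rack's other tongue, to be left there (its twin is fixed on the moving jaw); middle of its top block, axes as the blue cap; 62 mm long (y), 33 mm wide, 42 mm deep. The caps swap places
- rack: Fixed plywood rack, 206 mm wide (y), about 110 deep, 85 high; origin under its centre. Two tongues 116 mm apart in y, each 16 mm thick, 56 long, 42 high, lean 30 degrees back to the robot (-x). A cap saddles each, so its z leans 30 degrees from vertical and it lifts off along its own z (30 mm to clear)
- jaw_top (a point): Middle of the top edge of the vise's bare steel fixed jaw, the one farther from the robot, 72 mm above the bench. x points away from the moving jaw, y along the jaw, z up. The jaw: 16 mm thick (x), 56 long (y), 42 above the bed, top edges bevelled 3 mm. Cap home: its slot ceiling rests on this edge, slot middle over it (cap_v_mid 6 mm above, 1.5 mm towards -x)
- bed (a point): Where the spindle's foot goes: on the flat vise bed, 30 mm above the bench, mid-gap; axes as jaw_top, 35.5 mm from it towards -x. Lever open: the moving jaw's red face is at x -22 mm, the fitted blue cap's face at +14 to +16.5 with its groove behind, so the spindle has 3 to 6 mm to spare each way. Cap tops are 54 mm above the bed; bed 50 mm wide (y)
- spindle_mid (a point): Round steel spindle, 0.45 kg, standing upright on the bench, 125 mm tall: on its axis half-way up (62.5 mm), z along the axis. Body 32 mm in diameter from the foot to 95 mm up, then a thin end of 22 mm
- spindle: The same spindle; origin at the centre of its foot
- cap_v: The blue cap; origin at the middle of its slot's ceiling, axes as cap_v_mid
- jaw: The vise's moving jaw with its red flat cap, on the robot's side; it slides along the x of jaw_top, driven by the cam lever alone
- pivot (a point): Pivot of the cam lever, 50 mm above the bench, axes as jaw_top; the lever turns about its z
- knob (a point): Centre of the black upright knob at the lever's end, 24 mm in diameter, 41 mm tall, top 113 mm above the bench, 90 mm from the pivot, on the right (-y) side of the vise. Pinch it or push it round level
- lever (a joint): Lever angle, rad, 0 to 1.57. At 0 (open) it points 30 degrees back to the robot from the pivot's -y; it grows anticlockwise from above, the knob going away from the robot, and drives the moving jaw up to 14 mm towards the fixed jaw. 0.25 N m of friction; stays where left. Goes firm on the spindle at 1.2 to 1.4; 8 to 20 N at the knob clamps well (springs back about 0.1 when let go)
Things that resemble listed ones, but are neither listed nor needed, are in the scene too. Leave any yellow look-alike of the spindle alone.

How it is judged:
By the outcome, as a careful person would: the job done as asked, in the order asked, and still so for the second after the job is handed in, with the robot touching nothing.
It also fails if it takes over 72 s, if anything falls off the work surface, if the arm or the gripper's body presses on something with over 40 N, if the wrist force passes 120 N, or if a joint passes its speed limit or range.

## Working session

There is one attempt and no reset: what is moved stays moved. The work goes in short steps, Python scripts to look and compute and a tool call to move; the robot and the scene stay as the last step left them, time stands still between calls to the robot, and variables do not carry over. Pictures are saved under pics/ and viewed, at most 10 in all, crops included, and the job is handed in when it is done.

Besides the shell and the picture viewer there is one more tool, called after "Call:" as a command line: name --argument value ..., lists and objects as JSON in quotes. apply_moves: Moves the arm, as the interface text tells. Its arguments: {"type":"object","properties":{"targets":{"type":"array","items":{"type":"object","properties":{"travel":{"type":"array","items":{"type":"number"}},"roll":{"type":"number"},"jaw":{"type":"number"}}}}},"required":["targets"]}

```bash
mkdir -p pics; ls
python3 - <<'E'
from plant import ctrl
import cv2,numpy as np
for n in("scene","top"):
    im=ctrl.snapshot(n); cv2.imwrite(f"pics/{n}0.png",im[...,::-1])
    c=ctrl.calibration(n); print(n,np.array(c["K"]).round(1).tolist(),c["dist_coeffs"],np.array(c["extrinsics"]).round(3).tolist())
print(ctrl.get_obs())
E
```

```text
pics
scene [[473.3, 0.0, 256.1], [0.0, 473.3, 190.0], [0.0, 0.0, 1.0]] [-0.12088349  0.          0.          0.          0.        ] [[0.883, -0.276, 0.38, 0.039], [-0.47, -0.482, 0.74, -0.931], [-0.021, -0.832, -0.555, 0.758], [0.0, 0.0, 0.0, 1.0]]
top [[448.8, 0.0, 263.0], [0.0, 448.8, 184.9], [0.0, 0.0, 1.0]] [-0.11272159  0.          0.          0.          0.        ] [[0.015, -0.982, 0.186, 0.257], [-1.0, -0.018, -0.012, 0.002], [0.015, -0.186, -0.982, 1.348], [0.0, 0.0, 0.0, 1.0]]
{'clock': 0.1, 'joint_pos': array([ 9.03032376e+01,  2.05876517e+01,  6.40485403e-01, -1.78265125e-02,
       -7.01358468e+01, -1.65068474e+01]), 'qvel': array([-0.06861229, -0.01043691,  0.07444714,  0.07873754, -0.08910978,
        0.02971599]), 'tau': array([-9.27743313e-04, -5.84161985e+01,  2.93753761e+01,  7.01524928e+00,
        1.02227210e-02, -4.78085121e-05]), 'tool_pos': array([0.18826996, 0.64780337, 0.24772356]), 'orientation': array([ 1.79915646e+02, -7.52032404e-03, -1.62096737e+01]), 'force': array([-0.16673823, -0.24013515,  0.52354318]), 'moment': array([-0.03020132,  0.0134188 ,  0.05495896]), 'gripper_force': 0.0, 'opening': 0.08751207315145496}
```

View pics/scene0.png

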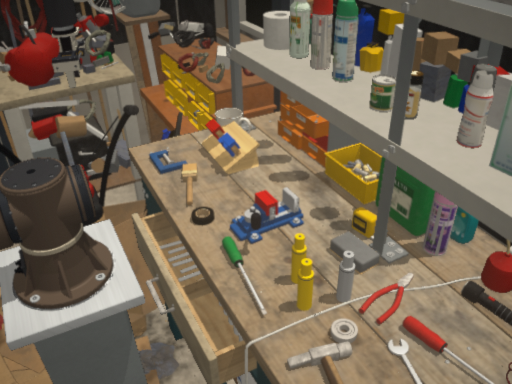

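View pics/top0.png

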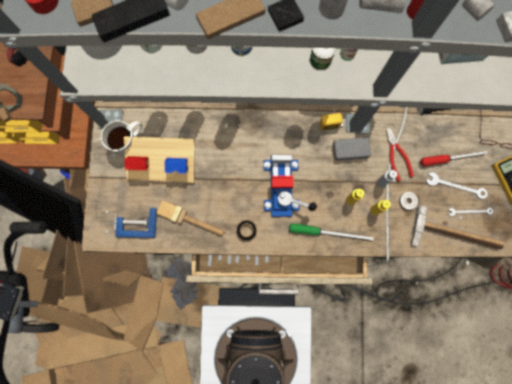

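The scene view shows the rack with red and blue caps near (230,145), the vise near (267,215), and the grey spindle at (346,275) beside two yellow look-alikes. In the top view the blue cap is at (176,165), the vise at (282,185), the knob at (312,206) and the spindle at (391,177). Next I'll look at enlarged crops.

```bash
cat > h.py <<'E'
import cv2,numpy as np
from plant import ctrl
def cal(n):
    c=ctrl.calibration(n); return np.array(c["K"]),np.array(c["dist_coeffs"]),np.array(c["extrinsics"])
def ray(n,p):
    K,d,E=cal(n); u=cv2.undistortPoints(np.array(p,float).reshape(-1,1,2),K,d).reshape(-1,2)
    v=np.c_[u,np.ones(len(u))]@E[:3,:3].T; return E[:3,3],v
def plane(n,p,z):
    o,v=ray(n,p); return o+v*((z-o[2])/v[:,2])[:,None]
def proj(n,P):
    K,d,E=cal(n); W=np.linalg.inv(E)
    return cv2.projectPoints(np.array(P,float).reshape(-1,1,3),cv2.Rodrigues(W[:3,:3])[0],W[:3,3],K,d)[0].reshape(-1,2)
def tri(a,b):
    o1,v1=ray("scene",[a]);o2,v2=ray("top",[b]);v1,v2=v1[0],v2[0]
    t=np.linalg.lstsq(np.c_[v1,-v2],o2-o1,rcond=None)[0]
    A=o1+t[0]*v1;B=o2+t[1]*v2; return (A+B)/2,np.linalg.norm(A-B)
E
python3 - <<'E'
import cv2,numpy as np
s=cv2.imread("pics/scene0.png");t=cv2.imread("pics/top0.png")
r=lambda i,x,y,w,h:cv2.resize(i[y:y+h,x:x+w],(400,300),interpolation=cv2.INTER_CUBIC)
# 4 crops, each 80x60 at x5
o=np.vstack([np.hstack([r(s,195,110,80,60),r(s,225,185,80,60)]),np.hstack([r(t,120,130,80,60),r(t,250,150,80,60)])])
cv2.imwrite("pics/c1.png",o)
E
```

```text
(no output)
```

View pics/c1.png

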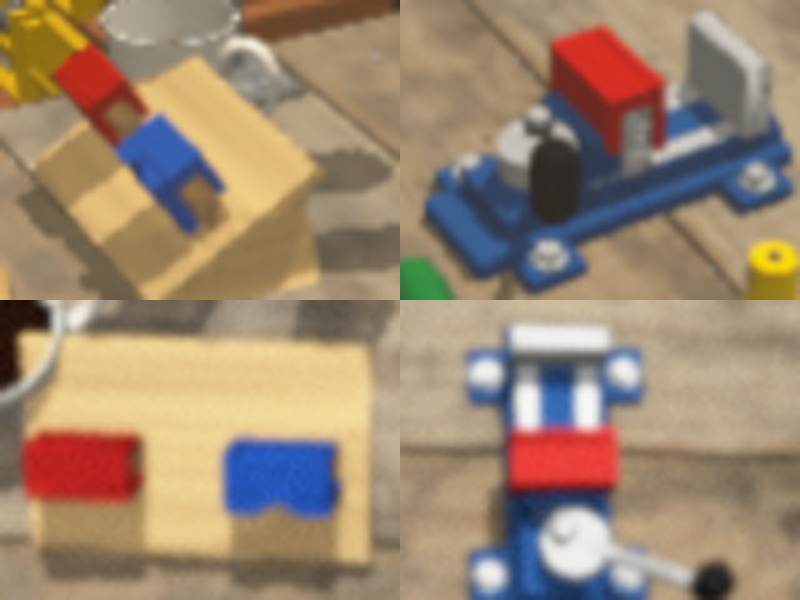

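The crops show the blue cap at top px (165–187, 158–173) with its groove on the robot side. The bare jaw is at top px (352–372, 155–160), and the knob is at top px (392, 206) in the crop frame, which is (312,206) in the full image. Next I'll zoom in for corners.

Run:
```python
import cv2,numpy as np
s=cv2.imread("pics/scene0.png");t=cv2.imread("pics/top0.png")
def r(i,x,y,k,W=400,H=300):
    o=cv2.resize(i[y:y+H//k,x:x+W//k],(W,H),interpolation=cv2.INTER_LANCZOS4)
    for a in range(0,W,50):
        cv2.putText(o,str(x+a//k),(a,8),0,.3,(255,255,255),1);cv2.line(o,(a,0),(a,H),(255,255,255) if 0 else (200,200,200),1) if a%100==0 else 0
    for b in range(50,H,50): cv2.putText(o,str(y+b//k),(0,b),0,.3,(255,255,255),1)
    return o
o=np.vstack([np.hstack([r(s,213,123,10),r(t,158,146,10)]),np.hstack([r(s,280,225,4),r(t,335,130,4)])])
cv2.imwrite("pics/c2.png",o)
from h import *
for n,z,col in(("top",.072,0),):
    print("jaw corners",plane("top",[(352,155),(372,155),(352,160),(372,160)],.072).round(4).tolist())
hs=cv2.cvtColor(t,cv2.COLOR_BGR2HSV)
bl=t[195:215,305:320].max(2)<60; y,x=np.nonzero(bl); kt=(x.mean()+305,y.mean()+195)
print("knob top px",kt,plane("top",[kt],.108))
print("shelf FL",tri((235,50),(75,95)),"post R",tri((400,140),(375,100)), "shelf front z?")
print("base plate",plane("top",[(334,140),(368,158)],.02))
```

```text
jaw corners [[0.5939, -0.2758, 0.072], [0.5953, -0.3359, 0.072], [0.5787, -0.2754, 0.072], [0.58, -0.3353, 0.072]]
knob top px (np.float64(312.0), np.float64(206.5625)) [[ 0.43323882 -0.15158133  0.108     ]]
shelf FL (array([0.68933815, 0.47179301, 0.28468123]), np.float64(0.009914085906086476)) post R (array([ 0.69129974, -0.29755397,  0.2940919 ]), np.float64(0.02433722794284059)) shelf front z?
base plate [[ 0.65430666 -0.23202979  0.02      ]
 [ 0.59922078 -0.33674542  0.02      ]]
```

View pics/c2.png

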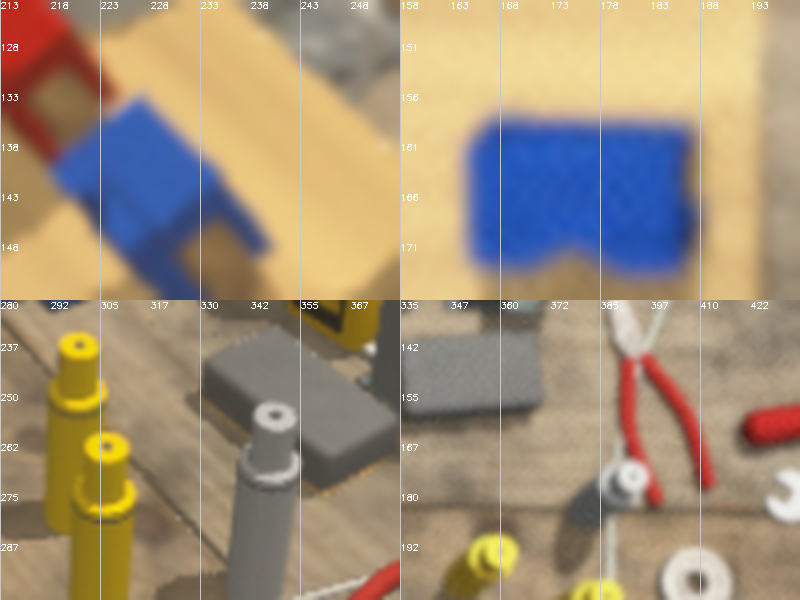

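The enlarged crops give these pixel positions:
- **Blue cap, scene:** block corners at about (227,132.5), (235,140.5), (227.5,148) and (218.5,140).
- **Blue cap, top:** front corners at (165.3,172.5) and (187,173).
- **Spindle tip:** scene (348.7,252.5), top (393,173.7).

Run:
```python
from h import *
print("jaw corners",plane("top",[(272,155),(292,155),(271.8,160),(292,160)],.072).round(4).tolist())
print("capFL",tri((218.7,140),(165.3,172.5)),"capFR",tri((227.5,147.8),(187,172.8)))
print("lip back bottom L,R plane z~.06",plane("top",[(165.5,158.2),(187,158.7)],.06).round(4).tolist())
print("spindle",tri((348.7,252.5),(393,173.7)),plane("top",[(393,173.7)],.125),plane("scene",[(348.7,252.5)],.125))
print("yellow",plane("top",[(358,193.7),(384.5,203)],.125).round(3).tolist())
s=cv2.imread("pics/scene0.png");t=cv2.imread("pics/top0.png")
for n,i in(("scene",s),("top",t)):
    h=cv2.cvtColor(i,cv2.COLOR_BGR2HSV)
    m=cv2.inRange(h,(100,120,60),(130,255,255))
    box=(210,125,50,40) if n=="scene" else (155,150,45,35)
    x,y,w,hh=box; m=m[y:y+hh,x:x+w]; yy,xx=np.nonzero(m); print(n,xx.min()+x,xx.max()+x,yy.min()+y,yy.max()+y,xx.mean()+x,yy.mean()+y)
# rack outline, vise bolts
print("rack top view corners",plane("top",[(124,137),(194,139)],.085).round(3).tolist(),plane("top",[(127,181),(194,182.5)],.03).round(3).tolist())
print("bolts",plane("top",[(267.2,164.8),(294.8,164.8),(268,205),(295.5,204.8)],.015).round(3).tolist())
print("redcap moving jaw corners z.084",plane("top",[(272,176.4),(293,176.4),(272,187.4),(293,187.4)],.084).round(4).tolist())
print("pivot",plane("top",[(285.5,198.5)],.08), "rack y", )
```

```text
jaw corners [[0.589, -0.0391, 0.072], [0.5902, -0.0979, 0.072], [0.5739, -0.0387, 0.072], [0.5751, -0.0979, 0.072]]
capFL (array([0.52953553, 0.26849805, 0.08425694]), np.float64(0.002485944004325268)) capFR (array([0.52943934, 0.20493663, 0.08691514]), np.float64(0.003070590967053316))
lip back bottom L,R plane z~.06 [[0.5769, 0.2759, 0.06], [0.5764, 0.2118, 0.06]]
spindle (array([ 0.52774621, -0.38030256,  0.12551001]), np.float64(0.000406297705362508)) [[ 0.528048  -0.3805633  0.125    ]] [[ 0.52791606 -0.3798325   0.125     ]]
yellow [[0.469, -0.279, 0.125], [0.444, -0.353, 0.125]]
scene 219 235 134 154 226.94375 141.91875
top 165 186 159 172 175.52205882352942 165.08823529411765
rack top view corners [[0.633, 0.398, 0.085], [0.63, 0.19, 0.085]] [[0.512, 0.395, 0.03], [0.511, 0.192, 0.03]]
bolts [[0.573, -0.027, 0.015], [0.574, -0.111, 0.015], [0.449, -0.031, 0.015], [0.451, -0.113, 0.015]]
redcap moving jaw corners z.084 [[0.5224, -0.0394, 0.084], [0.5235, -0.1, 0.084], [0.4902, -0.0398, 0.084], [0.4912, -0.1001, 0.084]]
pivot [[ 0.45926888 -0.07897774  0.08      ]] rack y
```

Call:
apply_moves --targets '[{"travel": [0,0,0],"roll": -8.1,"jaw": 87.6},{"travel": [0,0,0],"roll": -8.1,"jaw": 87.6},{"travel": [30,34,0],"roll": 0,"jaw": 87.6},{"travel": [30,34,0],"roll": 0,"jaw": 87.6},{"travel": [30,34,0],"roll": 0,"jaw": 87.6},{"travel": [30,34,0],"roll": 0,"jaw": 87.6},{"travel": [30,34,0],"roll": 0,"jaw": 87.6},{"travel": [30,34,0],"roll": 0,"jaw": 87.6},{"travel": [30,34,0],"roll": 0,"jaw": 87.6},{"travel": [30,34,0],"roll": 0,"jaw": 87.6}]'

```text
clock: 1.1
tool_pos: [0.4291, 0.3745, 0.2485]
orientation: [180.0, 0.0, 0.0]
force: [-0.1, 1.2, 0.8]
opening: 0.0878
gripper_force: 0.0
```

Call:
apply_moves --targets '[{"travel": [30,35,0],"roll": 0,"jaw": 87.6},{"travel": [30,35,0],"roll": 0,"jaw": 87.6},{"travel": [30,35,20],"roll": 0,"jaw": 87.6},{"travel": [30,35,40],"roll": 0,"jaw": 87.6},{"travel": [0,0,0],"roll": 0,"jaw": 87.6},{"travel": [0,0,0],"roll": 0,"jaw": 87.6}]'

```text
clock: 1.7
tool_pos: [0.5428, 0.2414, 0.1947]
orientation: [179.9, 0.1, -0.1]
force: [0.7, 0.6, 0.2]
opening: 0.0872
gripper_force: 0.0
```

Call:
apply_moves --targets '[{"travel": [4,5,30],"roll": 0,"jaw": 87.6},{"travel": [0,0,30],"roll": 0,"jaw": 87.6},{"travel": [0,0,25],"roll": 0,"jaw": 87.6},{"travel": [0,0,17],"roll": 0,"jaw": 87.6},{"travel": [0,0,0],"roll": 0,"jaw": 87.6}]'

```text
clock: 2.2
tool_pos: [0.5454, 0.2382, 0.0925]
orientation: [179.9, 0.1, 0.1]
force: [-0.3, 0.3, 0.8]
opening: 0.0874
gripper_force: 0.0
```

Run:
```python
from h import *
s=ctrl.snapshot("scene");t=ctrl.snapshot("top");o=ctrl.get_obs();print(o["tool_pos"],o["force"])
P=o["tool_pos"]+[0,0,-.003]; print(proj("scene",[P]),proj("top",[P]))
r=lambda i,x,y:cv2.resize(i[y:y+60,x:x+80],(400,300),interpolation=cv2.INTER_CUBIC)
cv2.imwrite("pics/c3.png",np.hstack([r(s,190,100),r(t,140,130)])[...,::-1])
```

```text
[0.54697516 0.23889848 0.09501317] [0.99294356 0.64694718 0.50144529]
[[227.40487812 140.37436019]] [[175.46274798 165.7671662 ]]
```

View pics/c3.png

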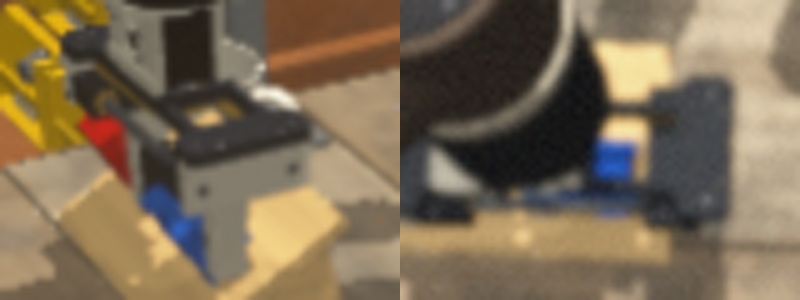

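The right finger stands beside the blue cap's near end, at about (232,150) in the scene view, and straddles it as wanted. Closing now.

Call:
apply_moves --targets '[{"travel": [0,0,0],"roll": 0,"jaw": 50},{"travel": [0,0,0],"roll": 0,"jaw": 50},{"travel": [0,0,0],"roll": 0,"jaw": 50},{"travel": [0,0,0],"roll": 0,"jaw": 50},{"travel": [0,0,0],"roll": 0,"jaw": 50},{"travel": [0,0,0],"roll": 0,"jaw": 50}]'

```text
clock: 2.9
tool_pos: [0.5471, 0.2381, 0.0946]
orientation: [-180.0, -0.1, 0.0]
force: [-2.5, 1.9, 6.3]
opening: 0.0616
gripper_force: 29.9
```

Call:
apply_moves --targets '[{"travel": [-3,0,-5.2],"roll": 0,"jaw": 50},{"travel": [-4,0,-6.9],"roll": 0,"jaw": 50},{"travel": [-4,0,-6.9],"roll": 0,"jaw": 50},{"travel": [-4,0,-6.9],"roll": 0,"jaw": 50},{"travel": [-4,0,-6.9],"roll": 0,"jaw": 50},{"travel": [-6,0,-20],"roll": 0,"jaw": 50},{"travel": [0,0,-40],"roll": 0,"jaw": 50},{"travel": [0,0,-30],"roll": 0,"jaw": 50},{"travel": [0,0,0],"roll": 0,"jaw": 50}]'

```text
clock: 3.8
tool_pos: [0.5231, 0.2388, 0.2218]
orientation: [-179.8, -0.3, 0.1]
force: [0.0, -0.4, -2.0]
opening: 0.0619
gripper_force: 29.9
```

Run:
```python
from h import *
s=ctrl.snapshot("scene");t=ctrl.snapshot("top");o=ctrl.get_obs();print(o["tool_pos"],o["orientation"],o["force"],o["opening"])
T=o["tool_pos"];p=proj("scene",[T])[0];print(p)
x,y=int(p[0])-30,int(p[1])-30
cv2.imwrite("pics/c4.png",cv2.resize(s[y:y+60,x:x+80],(800,600),interpolation=cv2.INTER_CUBIC)[...,::-1]);print(x,y)
```

```text
[0.52118009 0.23768107 0.21732171] [-1.79933554e+02 -1.91784123e-02 -6.03991791e-03] [ 0.20530037  0.22433893 -2.71743544] 0.061822650339155655
[217.10363787 103.87344078]
187 73
```

View pics/c4.png

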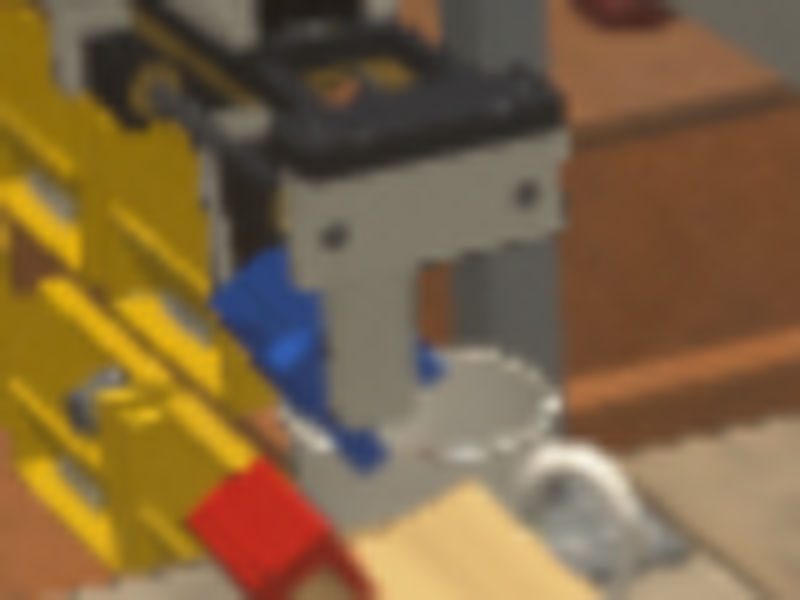

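The cap is held, still tilted about 30°, and the red cap stays on the rack. At its near end the leg tip is at about scene (223.5,119) and the lip tip at about (230.5,110).

Run:
```python
from h import *
T=np.mean([ctrl.get_obs()["tool_pos"] for _ in range(3)],0);print(T)
o,v=ray("scene",[(223,119.4),(225.2,118.2),(231.3,109.7),(231,111)])
P=o+v*((.2065-o[1])/v[:,1])[:,None];print(((P-[.5225,0,.219-.003])*1000).round(1))
for th in (25,30,35):
    a=np.radians(th);c,s=np.cos(a),np.sin(a)
    for m in((-18.75,-36),(-7.75,-36),(18.75,-28),(10.75,-28)): print(th,m,np.round([m[0]*c-m[1]*s*1,m[0]*s+m[1]*c],1))
```

```text
[0.52118009 0.23768107 0.21732171]
[[  0.7 206.5 -35.5]
 [  7.7 206.5 -33.4]
 [ 28.2 206.5 -11.7]
 [ 27.  206.5 -15.5]]
25 (-18.75, -36) [ -1.8 -40.6]
25 (-7.75, -36) [  8.2 -35.9]
25 (18.75, -28) [ 28.8 -17.5]
25 (10.75, -28) [ 21.6 -20.8]
30 (-18.75, -36) [  1.8 -40.6]
30 (-7.75, -36) [ 11.3 -35.1]
30 (18.75, -28) [ 30.2 -14.9]
30 (10.75, -28) [ 23.3 -18.9]
35 (-18.75, -36) [  5.3 -40.2]
35 (-7.75, -36) [ 14.3 -33.9]
35 (18.75, -28) [ 31.4 -12.2]
35 (10.75, -28) [ 24.9 -16.8]
```

Call:
apply_moves --targets '[{"travel": [2,20,0],"roll": 0,"jaw": 50},{"travel": [2,32,0],"roll": 0,"jaw": 50},{"travel": [2,32,0],"roll": 0,"jaw": 50},{"travel": [2,32,0],"roll": 0,"jaw": 50},{"travel": [2,32,0],"roll": 0,"jaw": 50},{"travel": [2,32,0],"roll": 0,"jaw": 50},{"travel": [2,32,0],"roll": 0,"jaw": 50},{"travel": [2,32,0],"roll": 0,"jaw": 50},{"travel": [2,32,0],"roll": 0,"jaw": 50},{"travel": [2,28,0],"roll": -1.4,"jaw": 50}]'

```text
clock: 4.9
tool_pos: [0.5402, -0.0685, 0.2151]
orientation: [180.0, 0.2, 1.4]
force: [0.4, 0.7, -1.5]
opening: 0.0616
gripper_force: 29.9
```

Call:
apply_moves --targets '[{"travel": [0,0,20],"roll": 0,"jaw": 50},{"travel": [0,0,30],"roll": 0,"jaw": 50},{"travel": [0,0,30],"roll": 0,"jaw": 50},{"travel": [0,0,0],"roll": 0,"jaw": 50},{"travel": [0,0,0],"roll": 0,"jaw": 50}]'

```text
clock: 5.4
tool_pos: [0.5409, -0.067, 0.1361]
orientation: [179.9, 0.2, 1.4]
force: [0.0, 0.1, -0.9]
opening: 0.062
gripper_force: 29.9
```

```bash
cat >> h.py <<'E'
def look(name,n="scene",off=(-40,-30),at=None):
    im=ctrl.snapshot(n);o=ctrl.get_obs()
    p=proj(n,[o["tool_pos"]])[0] if at is None else at
    x,y=int(p[0]+off[0]),int(p[1]+off[1])
    cv2.imwrite(f"pics/{name}.png",cv2.resize(im[y:y+60,x:x+80],(800,600),interpolation=cv2.INTER_CUBIC)[...,::-1])
    return im,(x,y)
def tcp(k=4):
    for _ in range(k): ctrl.snapshot("top"); yield ctrl.get_obs()
def mtcp(k=4):
    a=list(tcp(k)); return np.mean([i["tool_pos"] for i in a],0),np.mean([i["force"] for i in a],0),a[-1]["orientation"]
E
python3 - <<'E'
from h import *
print(mtcp()); im,c=look("c5"); print(c)
E
```

```text
(array([ 0.54240005, -0.06639819,  0.13787874]), array([ 0.20040268,  0.03896272, -1.57157475]), array([-1.79984860e+02, -1.31201529e-01,  1.41850189e+00]))
(236, 143)
```

View pics/c5.png

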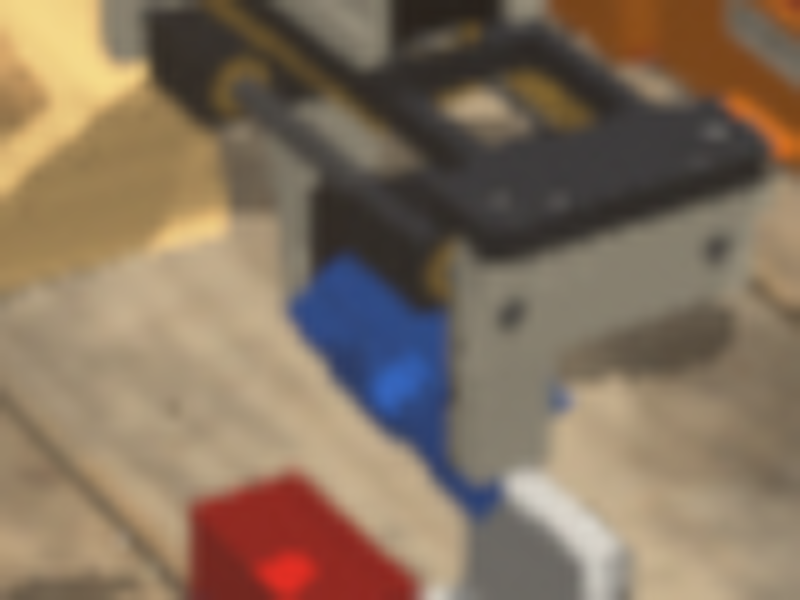

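The cap hangs above and in front of the bare jaw, with its leg tip at about scene (284,194) beside the jaw's top-left corner at (286,191). Next I'll lower the leg in front of the jaw.

Call:
apply_moves --targets '[{"travel": [7,1,10],"roll": 0,"jaw": 50},{"travel": [7,1,13],"roll": 0,"jaw": 50},{"travel": [0,0,10],"roll": 0,"jaw": 50},{"travel": [0,0,6],"roll": 0,"jaw": 50},{"travel": [0,0,0],"roll": 0,"jaw": 50},{"travel": [0,0,0],"roll": 0,"jaw": 50}]'

```text
clock: 6.25
tool_pos: [0.5556, -0.0681, 0.0974]
orientation: [180.0, 0.0, 1.4]
force: [0.0, 0.4, -1.4]
opening: 0.062
gripper_force: 29.9
```

```bash
python3 -c "
from h import *
print(mtcp())"
```

```text
(array([ 0.55599902, -0.06798257,  0.09805771]), array([ 0.08304762,  0.11738938, -1.41873002]), array([-1.79993093e+02, -4.97520271e-02,  1.40323654e+00]))
```

Call:
apply_moves --targets '[{"travel": [3,0,0],"roll": 0,"jaw": 50},{"travel": [3,0,0],"roll": 0,"jaw": 50},{"travel": [2,0,0],"roll": 0,"jaw": 50},{"travel": [0,0,0],"roll": 0,"jaw": 50}]'

```text
clock: 6.85
tool_pos: [0.5642, -0.0678, 0.0977]
orientation: [180.0, -0.0, 1.4]
force: [0.2, 1.2, -1.8]
opening: 0.0617
gripper_force: 29.9
```

Call:
apply_moves --targets '[{"travel": [2,0,0],"roll": 0,"jaw": 50},{"travel": [2,0,0],"roll": 0,"jaw": 50},{"travel": [0,0,0],"roll": 0,"jaw": 50},{"travel": [0,0,0],"roll": 0,"jaw": 50}]'

```text
clock: 7.25
tool_pos: [0.5656, -0.068, 0.097]
orientation: [180.0, 0.3, 1.4]
force: [-5.6, -0.5, 1.8]
opening: 0.0618
gripper_force: 29.8
```

Call:
apply_moves --targets '[{"travel": [2,0,0],"roll": 0,"jaw": 50},{"travel": [2,0,0],"roll": 0,"jaw": 50},{"travel": [0,0,0],"roll": 0,"jaw": 50},{"travel": [0,0,0],"roll": 0,"jaw": 50}]'

```text
clock: 7.65
tool_pos: [0.5669, -0.0684, 0.0965]
orientation: [180.0, 0.6, 1.4]
force: [-13.1, 1.3, 5.0]
opening: 0.0614
gripper_force: 29.9
```

Call:
apply_moves --targets '[{"travel": [2,0,0],"roll": 0,"jaw": 50},{"travel": [2,0,0],"roll": 0,"jaw": 50},{"travel": [0,0,0],"roll": 0,"jaw": 50},{"travel": [0,0,0],"roll": 0,"jaw": 50}]'

```text
clock: 8.05
tool_pos: [0.5711, -0.0684, 0.0966]
orientation: [179.9, 0.5, 1.3]
force: [-12.9, -0.1, 6.5]
opening: 0.0617
gripper_force: 30.0
```

Call:
apply_moves --targets '[{"travel": [2,0,0],"roll": 0,"jaw": 50},{"travel": [2,0,0],"roll": 0,"jaw": 50},{"travel": [2,0,0],"roll": 0,"jaw": 50},{"travel": [0,0,0],"roll": 0,"jaw": 50},{"travel": [0,0,0],"roll": 0,"jaw": 50}]'

```text
clock: 8.55
tool_pos: [0.5777, -0.0683, 0.0965]
orientation: [179.9, 0.5, 1.3]
force: [-9.8, -0.5, 2.6]
opening: 0.0612
gripper_force: 30.0
```

Call:
apply_moves --targets '[{"travel": [2,0,0],"roll": 0,"jaw": 50},{"travel": [2,0,0],"roll": 0,"jaw": 50},{"travel": [0,0,0],"roll": 0,"jaw": 50},{"travel": [0,0,0],"roll": 0,"jaw": 50}]'

```text
clock: 8.95
tool_pos: [0.5817, -0.0682, 0.0961]
orientation: [180.0, 0.5, 1.3]
force: [-9.2, -1.4, -0.3]
opening: 0.0618
gripper_force: 30.0
```

```bash
python3 -c "
from h import *
print(mtcp()); im,c=look('c6',off=(-35,-40)); print(c)"
```

```text
(array([ 0.58160596, -0.06813968,  0.09605948]), array([-9.1248345 , -1.00591348, -0.54561211]), array([179.95500267,   0.48615878,   1.33076669]))
(255, 144)
```

View pics/c6.png

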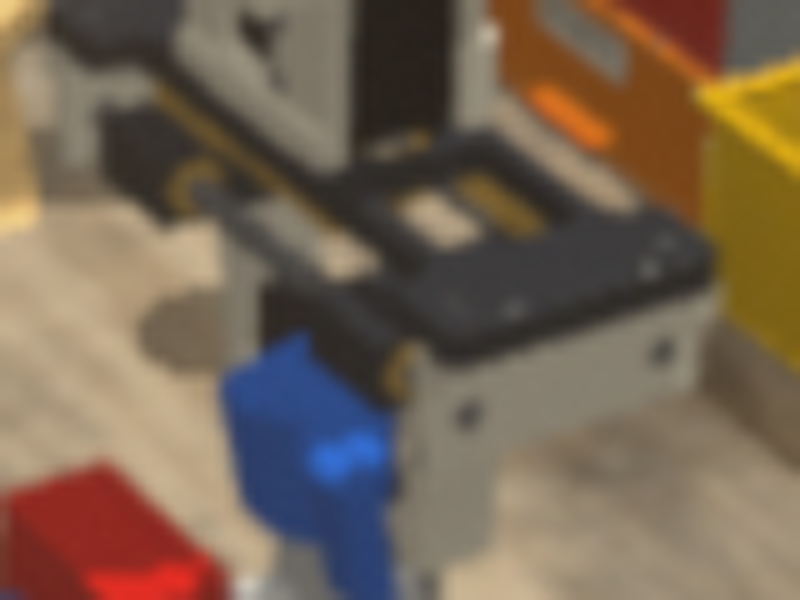

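The cap is now nearly upright over the jaw. The far front edge of its leg runs from scene px (277.5,182.5) to (280,195). I'll compute the remaining tilt from that.

```bash
python3 -c "
from h import *
im=cv2.imread('pics/c6.png')
o,v=ray('scene',[(277.5,182.3),(279.7,195),(285.3,177.5)])
P=o+v*((-.037-o[1])/v[:,1])[:,None];print((P*1000).round(1)); d=P[0]-P[1];print(np.degrees(np.arctan2(-d[0],d[2])),np.linalg.norm(d))
d=P[2]-P[0];print('block',np.degrees(np.arctan2(d[2],d[0])),np.linalg.norm(d))
# control: same vertical line
print(proj('scene',[(.5625,-.037,.105),(.5625,-.037,.063)]))
"
```

```text
[[561.6 -37.   90.6]
 [568.5 -37.   48.2]
 [585.1 -37.   97.9]]
9.30205214885055 0.04292012599322013
block 17.373992950153347 0.024653703672402962
[[277.83652045 177.50238048]
 [277.77274048 190.99611083]]
```

```bash
python3 -c "
from h import *
def f(p,y,G):
    o,v=ray('scene',[p]);P=o+v*((y-o[1])/v[:,1])[:,None];print(((P[0]-G)*1000).round(1))
f((265,174),-.0354,np.array([.5424,0,.1349]))   # c5 front top left
f((284,194.2),-.0974,np.array([.5424,0,.1349])) # c5 leg tip near end
f((208.3,103),.2687,np.array([.522,0,.216]))
f((277.5,182.3),-.037,np.array([.5816,0,.0931]))
f((293.7,203.7),-.099,np.array([.5816,0,.0931]))
"
```

```text
[-16.7 -35.4  -8.7]
[  2.7 -97.4 -40.6]
[-15.4 268.7  -4.1]
[-20.  -37.   -2.5]
[ -8.1 -99.  -36.8]
```

Call:
apply_moves --targets '[{"travel": [1,0,2],"roll": 0,"jaw": 50},{"travel": [0.5,0,2],"roll": 0,"jaw": 50},{"travel": [0,0,2],"roll": 0,"jaw": 50},{"travel": [0,0,0],"roll": 0,"jaw": 50}]'

```text
clock: 9.6
tool_pos: [0.584, -0.068, 0.0906]
orientation: [180.0, 0.4, 1.4]
force: [-7.7, -0.5, 0.8]
opening: 0.0618
gripper_force: 30.0
```

Call:
apply_moves --targets '[{"travel": [0,0,2],"roll": 0,"jaw": 50},{"travel": [0,0,2],"roll": 0,"jaw": 50},{"travel": [0,0,0],"roll": 0,"jaw": 50}]'

```text
clock: 9.9
tool_pos: [0.584, -0.0679, 0.0867]
orientation: [180.0, 0.4, 1.3]
force: [-7.9, -1.2, 1.3]
opening: 0.0619
gripper_force: 30.0
```

Call:
apply_moves --targets '[{"travel": [0,0,2],"roll": 0,"jaw": 50},{"travel": [0,0,2],"roll": 0,"jaw": 50},{"travel": [0,0,0],"roll": 0,"jaw": 50}]'

```text
clock: 10.2
tool_pos: [0.5841, -0.0679, 0.0828]
orientation: [180.0, 0.4, 1.4]
force: [-8.5, -1.9, 2.7]
opening: 0.0617
gripper_force: 30.0
```

Call:
apply_moves --targets '[{"travel": [0,0,2],"roll": 0,"jaw": 50},{"travel": [0,0,2],"roll": 0,"jaw": 50},{"travel": [0,0,0],"roll": 0,"jaw": 50}]'

```text
clock: 10.5
tool_pos: [0.5848, -0.0679, 0.0793]
orientation: [180.0, 0.3, 1.4]
force: [-6.3, -0.6, 3.7]
opening: 0.0618
gripper_force: 30.0
```

Call:
apply_moves --targets '[{"travel": [0,0,1],"roll": 0,"jaw": 50},{"travel": [0,0,1],"roll": 0,"jaw": 50},{"travel": [0,0,0],"roll": 0,"jaw": 50}]'

```text
clock: 10.8
tool_pos: [0.5851, -0.0679, 0.0777]
orientation: [180.0, 0.2, 1.4]
force: [-7.1, -1.6, 5.4]
opening: 0.0614
gripper_force: 30.0
```

Call:
apply_moves --targets '[{"travel": [-0.5,0,1],"roll": 0,"jaw": 50},{"travel": [-0.5,0,1],"roll": 0,"jaw": 50},{"travel": [0,0,0],"roll": 0,"jaw": 50}]'

```text
clock: 11.1
tool_pos: [0.5853, -0.0679, 0.0774]
orientation: [179.9, 0.1, 1.4]
force: [-9.7, -0.5, 18.1]
opening: 0.062
gripper_force: 30.0
```

Call:
apply_moves --targets '[{"travel": [-0.5,0,1],"roll": 0,"jaw": 50},{"travel": [-0.5,0,1],"roll": 0,"jaw": 50},{"travel": [0,0,0],"roll": 0,"jaw": 50}]'

```text
clock: 11.4
tool_pos: [0.5854, -0.0679, 0.0772]
orientation: [179.9, -0.1, 1.5]
force: [-12.7, 0.9, 29.1]
opening: 0.0613
gripper_force: 30.0
```

Call:
apply_moves --targets '[{"travel": [-1,0,-2],"roll": 0,"jaw": 50},{"travel": [0,0,0],"roll": 0,"jaw": 87.6},{"travel": [0,0,0],"roll": 0,"jaw": 87.6},{"travel": [0,0,0],"roll": 0,"jaw": 87.6},{"travel": [0,0,0],"roll": 0,"jaw": 87.6},{"travel": [0,0,0],"roll": 0,"jaw": 87.6}]'

```text
clock: 12.0
tool_pos: [0.5842, -0.0673, 0.0754]
orientation: [180.0, 0.0, 1.4]
force: [0.4, 0.3, 0.2]
opening: 0.0872
gripper_force: 0.0
```

Call:
apply_moves --targets '[{"travel": [0,0,-10],"roll": 0,"jaw": 87.6},{"travel": [0,0,-30],"roll": 0,"jaw": 87.6},{"travel": [0,0,-30],"roll": 0,"jaw": 87.6},{"travel": [-35,0,-15],"roll": 0,"jaw": 87.6},{"travel": [-35,0,0],"roll": 0,"jaw": 87.6},{"travel": [-35,0,0],"roll": 0,"jaw": 87.6},{"travel": [0,0,0],"roll": 0,"jaw": 87.6}]'

```text
clock: 12.7
tool_pos: [0.4754, -0.0702, 0.1616]
orientation: [-180.0, 0.0, 1.4]
force: [0.8, 0.4, -0.8]
opening: 0.0876
gripper_force: 0.0
```

Run:
```python
from h import *
print(mtcp()[:2])
s=ctrl.snapshot("scene");t=ctrl.snapshot("top")
r=lambda i,x,y,k=10:cv2.resize(i[y:y+600//k,x:x+400//k],(400,600),interpolation=cv2.INTER_CUBIC)
cv2.imwrite("pics/c7.png",np.hstack([r(s,262,170),r(t,262,140)])[...,::-1])
```

```text
(array([ 0.47941162, -0.06982937,  0.1618002 ]), array([ 0.18029725, -0.264814  ,  0.27416788]))
```

View pics/c7.png

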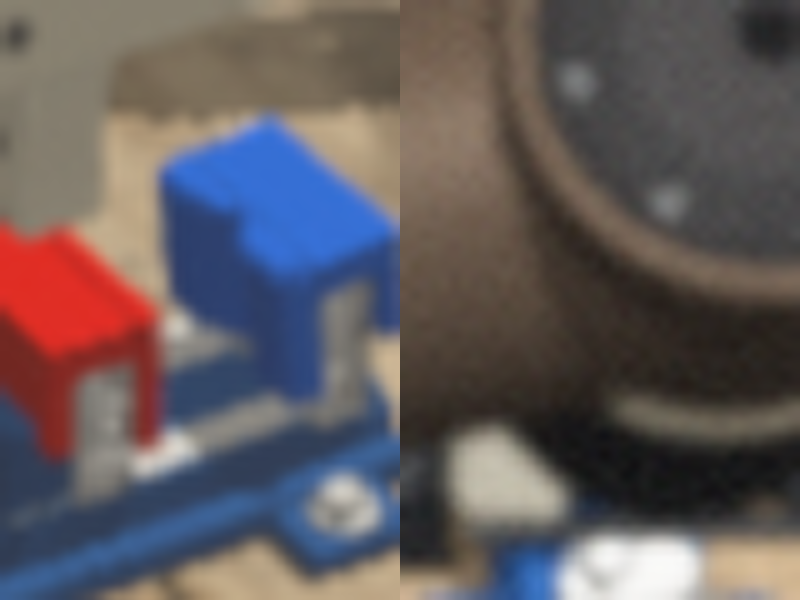

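The cap sits level and square on the jaw, with top corners at scene (278.2,187.5), (289.5,197.5), (302,193.5) and (288.8,181.8). Next I'll move to the spindle.

Call:
apply_moves --targets '[{"travel": [0,10,-20],"roll": 0,"jaw": 80},{"travel": [4,21,-20],"roll": 0,"jaw": 70},{"travel": [4,35,0],"roll": 0,"jaw": 70},{"travel": [5,35,0],"roll": 0,"jaw": 70},{"travel": [5,35,0],"roll": 0,"jaw": 70},{"travel": [5,35,0],"roll": 0,"jaw": 70},{"travel": [5,35,0],"roll": 0,"jaw": 70},{"travel": [5,35,0],"roll": 0,"jaw": 70},{"travel": [5,35,0],"roll": 0,"jaw": 70},{"travel": [4,35,0],"roll": 0,"jaw": 70}]'

```text
clock: 14.0
tool_pos: [0.5295, -0.3816, 0.1998]
orientation: [-180.0, 0.1, 1.4]
force: [0.6, -0.4, 0.2]
opening: 0.07
gripper_force: 0.0
```

Call:
apply_moves --targets '[{"travel": [0,0,20],"roll": 0,"jaw": 70},{"travel": [0,0,0],"roll": 0,"jaw": 70},{"travel": [0,0,0],"roll": 0,"jaw": 70}]'

```text
clock: 14.3
tool_pos: [0.5287, -0.3797, 0.1798]
orientation: [-180.0, 0.1, 1.4]
force: [0.5, -0.0, 0.6]
opening: 0.07
gripper_force: 0.0
```

Run:
```python
from h import *
print(mtcp())
P=plane("scene",[(278.2,187.5),(289.5,197.5),(302,193.5),(288.8,181.8)],.084);print((P*1000).round(1),P.mean(0))
```

```text
(array([ 0.52941606, -0.37944577,  0.18138817]), array([ 0.08797348, -0.31908055, -0.2311984 ]), array([ 1.79963060e+02, -7.42651073e-02,  1.45885587e+00]))
[[ 555.8  -50.6   84. ]
 [ 557.4 -103.9   84. ]
 [ 594.1 -104.4   84. ]
 [ 593.7  -40.9   84. ]] [ 0.57525312 -0.07493974  0.084     ]
```

Call:
apply_moves --targets '[{"travel": [-1,0.5,25],"roll": 0,"jaw": 70},{"travel": [0,0,30],"roll": 0,"jaw": 70},{"travel": [0,0,25],"roll": 0,"jaw": 70},{"travel": [0,0,15],"roll": 0,"jaw": 70},{"travel": [0,0,0],"roll": 0,"jaw": 70}]'

```text
clock: 15.0
tool_pos: [0.5271, -0.3795, 0.0841]
orientation: [-179.9, 0.2, 1.4]
force: [1.3, 0.1, -0.1]
opening: 0.0699
gripper_force: 0.0
```

Run:
```python
from h import *
print(mtcp())
```

```text
(array([ 0.52861346, -0.38044637,  0.08677717]), array([0.30440824, 0.00184137, 0.71356949]), array([ 1.79928421e+02, -1.31154162e-01,  1.42509032e+00]))
```

Call:
apply_moves --targets '[{"travel": [0,0,0],"roll": 0,"jaw": 45},{"travel": [0,0,0],"roll": 0,"jaw": 38},{"travel": [0,0,0],"roll": 0,"jaw": 34},{"travel": [0,0,0],"roll": 0,"jaw": 31},{"travel": [0,0,0],"roll": 0,"jaw": 25},{"travel": [0,0,0],"roll": 0,"jaw": 25},{"travel": [0,0,0],"roll": 0,"jaw": 25}]'

```text
clock: 15.9
tool_pos: [0.5279, -0.3802, 0.0857]
orientation: [-180.0, 0.0, 1.4]
force: [0.5, 1.4, 0.9]
opening: 0.0316
gripper_force: 30.0
```

Call:
apply_moves --targets '[{"travel": [0,0,-5],"roll": 0,"jaw": 25},{"travel": [0,0,-20],"roll": 0,"jaw": 25},{"travel": [0,0,-30],"roll": 0,"jaw": 25},{"travel": [0,0,-35],"roll": 0,"jaw": 25},{"travel": [0,0,-25],"roll": 0,"jaw": 25},{"travel": [0,0,-20],"roll": 0,"jaw": 25},{"travel": [0,0,0],"roll": 0,"jaw": 25},{"travel": [0,0,0],"roll": 0,"jaw": 25}]'

```text
clock: 16.7
tool_pos: [0.5275, -0.3799, 0.2199]
orientation: [-179.9, 0.0, 1.4]
force: [0.1, 0.6, -4.4]
opening: 0.0313
gripper_force: 30.0
```

Run:
```python
from h import *
print(mtcp())
# vise from top, arm is away: blue cap and red cap masks
t=ctrl.snapshot("top")[...,::-1].copy(); s=ctrl.snapshot("scene")[...,::-1].copy()
cv2.imwrite("pics/t8.png",t);cv2.imwrite("pics/s8.png",s)
h=cv2.cvtColor(t,cv2.COLOR_BGR2HSV)
for nm,m in(("blue",cv2.inRange(h,(105,150,120),(125,255,255))),("red",cv2.inRange(h,(0,150,120),(8,255,255))|cv2.inRange(h,(172,150,120),(180,255,255)))):
    mm=np.zeros_like(m);mm[145:192,262:302]=m[145:192,262:302]
    cs,_=cv2.findContours(mm,cv2.RETR_EXTERNAL,cv2.CHAIN_APPROX_NONE);cs=sorted(cs,key=cv2.contourArea)[-3:]
    for c in cs: print(nm,cv2.contourArea(c),cv2.boundingRect(c),cv2.minAreaRect(c))
```

```text
(array([ 0.52709338, -0.37980908,  0.21880025]), array([-0.50541434, -0.04215042, -3.69115133]), array([-1.79925045e+02,  1.47397858e-01,  1.38768693e+00]))
blue 0.0 (289, 190, 1, 1) ((289.0, 190.0), (0.0, 0.0), 0.0)
blue 1.0 (291, 168, 2, 2) ((291.5, 168.5), (1.0, 1.0), 90.0)
blue 244.0 (271, 153, 22, 21) ((281.5, 163.0), (20.0, 21.0), 90.0)
red 207.5 (272, 176, 22, 12) ((282.5, 181.5), (11.0, 21.0), 90.0)
```

Call:
apply_moves --targets '[{"travel": [0,-10,0],"roll": 0,"jaw": 25},{"travel": [3,-25,0],"roll": 0,"jaw": 25},{"travel": [3,-35,0],"roll": 0,"jaw": 25},{"travel": [3,-35,0],"roll": 0,"jaw": 25},{"travel": [3,-35,0],"roll": 0,"jaw": 25},{"travel": [3,-35,0],"roll": 0,"jaw": 25},{"travel": [3,-35,0],"roll": 0,"jaw": 25},{"travel": [3,-35,0],"roll": 0,"jaw": 25},{"travel": [3,-35,0],"roll": 0,"jaw": 25},{"travel": [3,-20,0],"roll": 0,"jaw": 25}]'

```text
clock: 18.0
tool_pos: [0.5472, -0.0771, 0.2208]
orientation: [-180.0, -0.0, 1.5]
force: [0.3, -0.1, -3.7]
opening: 0.0314
gripper_force: 30.0
```

Call:
apply_moves --targets '[{"travel": [0,-10,10],"roll": 0,"jaw": 25},{"travel": [0,0,10],"roll": 0,"jaw": 25},{"travel": [0,0,10],"roll": 0,"jaw": 25},{"travel": [0,0,0],"roll": 0,"jaw": 25},{"travel": [0,0,0],"roll": 0,"jaw": 25}]'

```text
clock: 18.5
tool_pos: [0.547, -0.0706, 0.1902]
orientation: [180.0, 0.1, 1.3]
force: [0.6, -0.7, -3.6]
opening: 0.0314
gripper_force: 30.0
```

Run:
```python
from h import *
m=mtcp();print(m); T=m[0]
im,c=look("c8",off=(-40,-10),at=proj("scene",[T])[0]); print(c)
z=T[2]
print(proj("scene",[(T[0],T[1],z-.0867),(T[0]-.016*.883,T[1]+.016*.47,z-.0867),(T[0]+.016*.883,T[1]-.016*.47,z-.0867),(T[0],T[1],z-.03)]))
```

```text
(array([ 0.54754558, -0.07033524,  0.19092476]), array([ 0.24197754, -0.045949  , -3.22622459]), array([-1.79998581e+02, -4.15902809e-02,  1.35769474e+00]))
(239, 145)
[[279.36127337 185.44678616]
 [273.01620371 185.55879276]
 [285.70534497 185.33497955]
 [279.49057236 166.12426371]]
```

View pics/c8.png

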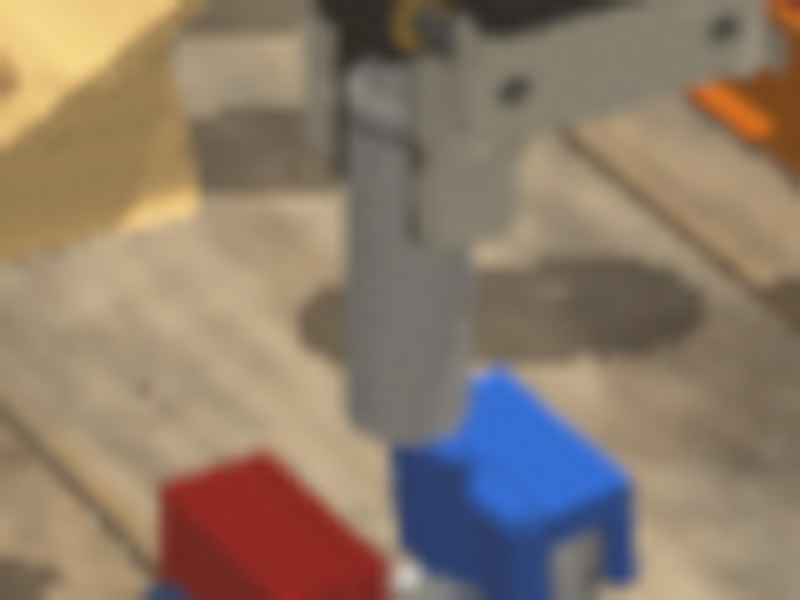

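The spindle hangs vertically, with foot edges at columns 274 and 286, and it sits between the red cap and the blue groove. That was the last of my ten pictures, so from here I check by numbers only.

Run:
```python
from h import *
print("apex",plane("scene",[(286.2,191.2)],.084))
t=cv2.imread("pics/t8.png").astype(int)
# row profiles in the saved top picture, centre columns and off-centre columns
for cols in((274,277),(280,284),(287,290)):
    print(cols,[tuple(t[r,cols[0]:cols[1]].mean(0).astype(int)) for r in range(150,178)])
print("rows->x at .084",[ (r,round(float(plane('top',[(282,r)],.084)[0][0]),4)) for r in(152,153,164,165,166,175.5)], plane('top',[(281.5,160)],.084),plane('top',[(282.5,181.5)],.084))
```

```text
apex [[ 0.5648512  -0.07553573  0.084     ]]
(274, 277) [(np.int64(203), np.int64(212), np.int64(224)), (np.int64(227), np.int64(197), np.int64(189)), (np.int64(242), np.int64(178), np.int64(136)), (np.int64(247), np.int64(165), np.int64(98)), (np.int64(248), np.int64(161), np.int64(87)), (np.int64(248), np.int64(160), np.int64(85)), (np.int64(248), np.int64(160), np.int64(84)), (np.int64(248), np.int64(161), np.int64(86)), (np.int64(248), np.int64(162), np.int64(84)), (np.int64(249), np.int64(162), np.int64(86)), (np.int64(249), np.int64(161), np.int64(85)), (np.int64(247), np.int64(159), np.int64(84)), (np.int64(243), np.int64(150), np.int64(79)), (np.int64(226), np.int64(126), np.int64(64)), (np.int64(172), np.int64(93), np.int64(52)), (np.int64(139), np.int64(99), np.int64(81)), (np.int64(150), np.int64(137), np.int64(131)), (np.int64(168), np.int64(165), np.int64(163)), (np.int64(175), np.int64(175), np.int64(175)), (np.int64(176), np.int64(175), np.int64(175)), (np.int64(176), np.int64(176), np.int64(175)), (np.int64(185), np.int64(185), np.int64(185)), (np.int64(214), np.int64
[... 2351 characters left out ...]
.int64(164), np.int64(154), np.int64(148)), (np.int64(167), np.int64(159), np.int64(156)), (np.int64(170), np.int64(163), np.int64(161)), (np.int64(169), np.int64(164), np.int64(161)), (np.int64(175), np.int64(170), np.int64(167)), (np.int64(197), np.int64(193), np.int64(190)), (np.int64(229), np.int64(226), np.int64(226)), (np.int64(236), np.int64(234), np.int64(244)), (np.int64(212), np.int64(211), np.int64(249)), (np.int64(136), np.int64(138), np.int64(247)), (np.int64(77), np.int64(80), np.int64(242))]
rows->x at .084 [(152, 0.5955), (153, 0.5925), (164, 0.5596), (165, 0.5566), (166, 0.5536), (175.5, 0.5255)] [[ 0.57147848 -0.06647009  0.084     ]] [[ 0.50794025 -0.06979936  0.084     ]]
```

Call:
apply_moves --targets '[{"travel": [-2,-1.3,8],"roll": 0,"jaw": 25},{"travel": [0,0,12],"roll": 0,"jaw": 25},{"travel": [0,0,15],"roll": 0,"jaw": 25},{"travel": [0,0,15],"roll": 0,"jaw": 25},{"travel": [0,0,10],"roll": 0,"jaw": 25},{"travel": [0,0,8],"roll": 0,"jaw": 25},{"travel": [0,0,0],"roll": 0,"jaw": 25},{"travel": [0,0,0],"roll": 0,"jaw": 25}]'

```text
clock: 19.55
tool_pos: [0.5455, -0.0685, 0.1228]
orientation: [180.0, -0.0, 1.4]
force: [-0.1, 0.2, -3.7]
opening: 0.0315
gripper_force: 30.0
```

```bash
python3 -c "
from h import *
print(mtcp())"
```

```text
(array([ 0.54576935, -0.06841057,  0.12329702]), array([ 0.0046993 , -0.11713784, -3.58840975]), array([-1.79990481e+02, -7.01607365e-02,  1.40147037e+00]))
```

Call:
apply_moves --targets '[{"travel": [0,0,2],"roll": 0,"jaw": 25},{"travel": [0,0,2],"roll": 0,"jaw": 25},{"travel": [0,0,1],"roll": 0,"jaw": 25},{"travel": [0,0,0],"roll": 0,"jaw": 25}]'

```text
clock: 20.15
tool_pos: [0.5452, -0.0685, 0.1175]
orientation: [180.0, 0.0, 1.4]
force: [-0.2, 0.3, -3.7]
opening: 0.0315
gripper_force: 30.0
```

Call:
apply_moves --targets '[{"travel": [0,0,1],"roll": 0,"jaw": 25},{"travel": [0,0,0.5],"roll": 0,"jaw": 25},{"travel": [0,0,0],"roll": 0,"jaw": 25}]'

```text
clock: 20.45
tool_pos: [0.5453, -0.0685, 0.1161]
orientation: [180.0, 0.0, 1.4]
force: [-0.1, -0.4, -4.2]
opening: 0.0314
gripper_force: 30.0
```

Call:
apply_moves --targets '[{"travel": [0,0,0.6],"roll": 0,"jaw": 25},{"travel": [0,0,0],"roll": 0,"jaw": 25},{"travel": [0,0,0],"roll": 0,"jaw": 25}]'

```text
clock: 20.75
tool_pos: [0.5454, -0.0685, 0.1157]
orientation: [-180.0, -0.0, 1.4]
force: [-0.6, -0.5, -2.5]
opening: 0.0316
gripper_force: 30.0
```

Call:
apply_moves --targets '[{"travel": [0,0,0.6],"roll": 0,"jaw": 25},{"travel": [0,0,0],"roll": 0,"jaw": 25},{"travel": [0,0,0],"roll": 0,"jaw": 25}]'

```text
clock: 21.05
tool_pos: [0.5457, -0.0685, 0.1156]
orientation: [180.0, -0.1, 1.4]
force: [-1.8, 1.0, 6.3]
opening: 0.0312
gripper_force: 30.0
```

Call:
apply_moves --targets '[{"travel": [0,0,0.6],"roll": 0,"jaw": 25},{"travel": [0,0,0],"roll": 0,"jaw": 25},{"travel": [0,0,0],"roll": 0,"jaw": 25}]'

```text
clock: 21.35
tool_pos: [0.5459, -0.0684, 0.1156]
orientation: [180.0, -0.1, 1.4]
force: [-2.6, 1.3, 9.9]
opening: 0.0316
gripper_force: 30.0
```

Call:
apply_moves --targets '[{"travel": [0,0,-1.2],"roll": 0,"jaw": 25},{"travel": [1,0,0],"roll": 0,"jaw": 25},{"travel": [1,0,0],"roll": 0,"jaw": 25},{"travel": [0,0,0],"roll": 0,"jaw": 25}]'

```text
clock: 21.75
tool_pos: [0.5465, -0.0685, 0.1157]
orientation: [180.0, 0.1, 1.4]
force: [-5.3, 1.9, 7.7]
opening: 0.0315
gripper_force: 30.0
```

Call:
apply_moves --targets '[{"travel": [1,0,0],"roll": 0,"jaw": 25},{"travel": [0,0,0],"roll": 0,"jaw": 25},{"travel": [0,0,0],"roll": 0,"jaw": 25}]'

```text
clock: 22.05
tool_pos: [0.5472, -0.0685, 0.1157]
orientation: [180.0, 0.1, 1.4]
force: [-6.2, 2.0, 9.7]
opening: 0.0312
gripper_force: 30.0
```

Call:
apply_moves --targets '[{"travel": [1,0,0],"roll": 0,"jaw": 25},{"travel": [0,0,0],"roll": 0,"jaw": 25},{"travel": [0,0,0],"roll": 0,"jaw": 25}]'

```text
clock: 22.35
tool_pos: [0.5482, -0.0684, 0.1158]
orientation: [180.0, 0.1, 1.4]
force: [-6.3, 3.0, 9.9]
opening: 0.0311
gripper_force: 30.0
```

Call:
apply_moves --targets '[{"travel": [1,0,0],"roll": 0,"jaw": 25},{"travel": [0,0,0],"roll": 0,"jaw": 25},{"travel": [0,0,0],"roll": 0,"jaw": 25}]'

```text
clock: 22.65
tool_pos: [0.5493, -0.0684, 0.1159]
orientation: [180.0, 0.1, 1.4]
force: [-6.4, 2.6, 9.8]
opening: 0.0314
gripper_force: 30.0
```

Call:
apply_moves --targets '[{"travel": [0,0,-1],"roll": 0,"jaw": 25},{"travel": [0,0,0],"roll": 0,"jaw": 25},{"travel": [0,0,0],"roll": 0,"jaw": 25}]'

```text
clock: 22.95
tool_pos: [0.5502, -0.0684, 0.116]
orientation: [180.0, 0.0, 1.4]
force: [0.0, 0.1, -4.0]
opening: 0.0315
gripper_force: 30.0
```

Call:
apply_moves --targets '[{"travel": [1,0,0],"roll": 0,"jaw": 25},{"travel": [0,0,0],"roll": 0,"jaw": 25},{"travel": [0,0,0],"roll": 0,"jaw": 25}]'

```text
clock: 23.25
tool_pos: [0.5511, -0.0684, 0.1164]
orientation: [180.0, 0.0, 1.4]
force: [-0.9, -0.8, -3.6]
opening: 0.0311
gripper_force: 30.0
```

Call:
apply_moves --targets '[{"travel": [1,0,0],"roll": 0,"jaw": 25},{"travel": [0,0,0],"roll": 0,"jaw": 25},{"travel": [0,0,0],"roll": 0,"jaw": 25}]'

```text
clock: 23.55
tool_pos: [0.5522, -0.0684, 0.1166]
orientation: [180.0, 0.0, 1.4]
force: [-1.8, -0.3, -2.2]
opening: 0.0313
gripper_force: 30.0
```

Call:
apply_moves --targets '[{"travel": [1,0,0],"roll": 0,"jaw": 25},{"travel": [0,0,0],"roll": 0,"jaw": 25},{"travel": [0,0,0],"roll": 0,"jaw": 25}]'

```text
clock: 23.85
tool_pos: [0.5533, -0.0683, 0.1166]
orientation: [180.0, -0.0, 1.4]
force: [-3.2, -0.1, -0.4]
opening: 0.0318
gripper_force: 30.0
```

Call:
apply_moves --targets '[{"travel": [1,0,0],"roll": 0,"jaw": 25},{"travel": [0,0,0],"roll": 0,"jaw": 25},{"travel": [0,0,0],"roll": 0,"jaw": 25}]'

```text
clock: 24.15
tool_pos: [0.5541, -0.0683, 0.1166]
orientation: [180.0, 0.0, 1.4]
force: [-3.2, -0.2, -1.4]
opening: 0.0313
gripper_force: 30.0
```

Call:
apply_moves --targets '[{"travel": [-1.5,0,0],"roll": 0,"jaw": 25},{"travel": [-1.5,0,0],"roll": 0,"jaw": 25},{"travel": [0,0,1],"roll": 0,"jaw": 25},{"travel": [0,0,0.6],"roll": 0,"jaw": 25},{"travel": [0,0,0.6],"roll": 0,"jaw": 25},{"travel": [0,0,0],"roll": 0,"jaw": 25},{"travel": [0,0,0],"roll": 0,"jaw": 25}]'

```text
clock: 24.85
tool_pos: [0.5521, -0.0682, 0.1157]
orientation: [180.0, -0.1, 1.4]
force: [-2.7, 1.3, 7.9]
opening: 0.0313
gripper_force: 30.0
```

Call:
apply_moves --targets '[{"travel": [0,0,-0.8],"roll": 0,"jaw": 25},{"travel": [0,0,-0.5],"roll": 0,"jaw": 25},{"travel": [0,0,0],"roll": 0,"jaw": 25}]'

```text
clock: 25.15
tool_pos: [0.5517, -0.0682, 0.1158]
orientation: [-180.0, -0.0, 1.4]
force: [-0.0, 0.3, -0.5]
opening: 0.0312
gripper_force: 30.0
```

Call:
apply_moves --targets '[{"travel": [0,0,0],"roll": 0,"jaw": 34},{"travel": [0,0,0],"roll": 0,"jaw": 40},{"travel": [0,0,0],"roll": 0,"jaw": 60},{"travel": [0,0,0],"roll": 0,"jaw": 60},{"travel": [0,0,0],"roll": 0,"jaw": 60},{"travel": [0,0,-15],"roll": 0,"jaw": 60},{"travel": [0,0,-30],"roll": 0,"jaw": 60},{"travel": [0,0,-30],"roll": 0,"jaw": 60},{"travel": [0,0,-20],"roll": 0,"jaw": 60}]'

```text
clock: 26.05
tool_pos: [0.5519, -0.0684, 0.2129]
orientation: [180.0, -0.1, 1.4]
force: [0.8, -1.2, 0.5]
opening: 0.0601
gripper_force: 0.0
```

Call:
apply_moves --targets '[{"travel": [-30,20,0],"roll": 0,"jaw": 20},{"travel": [-30,30,0],"roll": 0,"jaw": 0},{"travel": [-40,30,0],"roll": 0,"jaw": 0},{"travel": [-40,30,0],"roll": 0,"jaw": 0},{"travel": [0,0,0],"roll": 0,"jaw": 0},{"travel": [0,0,0],"roll": 0,"jaw": 0}]'

```text
clock: 26.65
tool_pos: [0.4135, -0.1824, 0.2113]
orientation: [180.0, -0.1, 1.3]
force: [0.6, 0.2, -0.1]
opening: 0.0176
gripper_force: 0.0
```

```bash
cat > chk.py <<'E'
from h import *
print(mtcp()[:2])
s=ctrl.snapshot("scene")[...,::-1].copy()
# spindle silhouette rows in scene: grey (low saturation) run nearest expected axis
h=cv2.cvtColor(s,cv2.COLOR_BGR2HSV)
for z in(.095,.105,.115,.122,.13,.14,.15):
    u,v=proj("scene",[(.5515,-.069,z)])[0]; r=int(round(v)); row=h[r,int(u)-16:int(u)+17]
    print(z,round(u,1),r,"S",row[:,1].tolist(),"V",row[:,2].tolist())
E
python3 chk.py
```

```text
(array([ 0.41466063, -0.18154857,  0.21089504]), array([ 0.09815401, -0.05005892, -0.11026361]))
0.095 280.4 188 S [44, 45, 45, 43, 43, 44, 46, 46, 50, 48, 38, 33, 27, 25, 21, 19, 19, 19, 18, 18, 12, 45, 139, 185, 192, 192, 193, 192, 193, 192, 191, 189, 168] V [138, 137, 137, 137, 137, 138, 139, 140, 144, 143, 129, 124, 122, 123, 121, 121, 121, 123, 126, 129, 130, 141, 178, 209, 216, 217, 217, 217, 217, 218, 218, 217, 212]
0.105 280.4 185 S [45, 45, 45, 43, 45, 43, 43, 45, 43, 43, 45, 45, 44, 45, 43, 43, 41, 42, 38, 36, 25, 30, 124, 176, 187, 188, 193, 192, 185, 151, 75, 20, 63] V [136, 137, 137, 137, 137, 136, 137, 137, 137, 137, 137, 137, 138, 137, 137, 136, 136, 135, 133, 134, 133, 138, 179, 211, 215, 217, 217, 217, 216, 205, 181, 164, 182]
0.115 280.5 181 S [42, 43, 43, 43, 43, 43, 43, 43, 43, 43, 45, 41, 45, 45, 45, 43, 44, 43, 43, 43, 44, 41, 42, 43, 43, 39, 34, 41, 67, 72, 73, 72, 73] V [133, 135, 135, 136, 137, 137, 137, 137, 137, 136, 137, 137, 137, 137, 137, 137, 138, 137, 137, 136, 133, 124, 128, 135, 143, 149, 144, 142, 155, 160, 161, 163, 172]
0.122 280.5 179 S [39, 40, 
[... 457 characters left out ...]
8, 50, 51, 52, 54, 65, 75, 87, 102, 110, 121, 132, 135, 137, 139, 142, 142, 141, 140, 138, 139, 142, 142, 129, 121, 116, 113, 108, 104]
0.14 280.5 173 S [4, 13, 12, 7, 8, 8, 9, 13, 13, 14, 25, 26, 30, 31, 31, 36, 34, 33, 34, 34, 39, 41, 43, 44, 40, 42, 45, 45, 49, 60, 66, 68, 65] V [69, 79, 82, 70, 65, 62, 59, 59, 58, 54, 51, 50, 51, 49, 49, 50, 52, 54, 60, 68, 79, 93, 106, 117, 126, 133, 136, 141, 140, 128, 124, 117, 106]
0.15 280.6 169 S [8, 8, 12, 8, 8, 12, 8, 8, 8, 4, 8, 4, 8, 8, 8, 4, 12, 8, 11, 8, 12, 18, 24, 30, 26, 36, 36, 49, 61, 62, 65, 66, 63] V [63, 63, 63, 63, 62, 63, 62, 63, 63, 62, 63, 62, 63, 63, 63, 62, 63, 65, 67, 68, 66, 58, 54, 51, 49, 50, 49, 63, 122, 160, 153, 147, 146]
```

```bash
cat > chk.py <<'E'
from h import *
t=ctrl.snapshot("top")[...,::-1].copy()
g=cv2.cvtColor(t,cv2.COLOR_BGR2HSV)
u,v=proj("top",[(.5515,-.069,.155)])[0];print("exp tip",u,v,"foot",proj("top",[(.5515,-.069,.03)]))
r,c=int(round(v)),int(round(u))
print("S");print(g[r-6:r+14,c-8:c+9,1]);print("V");print(g[r-6:r+14,c-8:c+9,2])
E
python3 chk.py; python3 -c "
from h import *
print(ctrl.get_obs()['joint_pos'])"
```

```text
exp tip 283.81219302217545 160.87282816838075 foot [[281.29686639 170.7731587 ]]
S
[[117 115 115 115 110  76  12  29  32  27  20   8  37 114 159 157 124]
 [ 30  19  30  30  17  23  40  47  45  40  41  41  29  44 125 131  94]
 [ 71  70  66  69  68  71  57  47  48  43  46  47  51  32  33  49  30]
 [ 83  75  79  79  78  73  63  50  44  48  47  46  50  53  49  59  64]
 [ 83  77  78  80  74  83  61  55  50  43  45  45  47  52  65  69  81]
 [ 81  87  76  80  76  73  67  50  48  42  42  44  47  54  61  70  79]
 [ 85  82  77  78  76  77  69  54  47  44  39  43  48  54  58  73  83]
 [ 78  76  80  80  74  79  70  54  45  40  40  39  46  51  63  79  78]
 [ 75  77  77  78  78  75  66  56  48  40  36  37  42  52  59  74  77]
 [ 79  78  80  76  83  80  67  57  48  40  38  37  46  54  64  71  74]
 [ 76  78  79  80  81  75  69  57  48  44  38  36  44  52  56  65  81]
 [ 77  80  76  79  80  83  69  56  47  39  36  36  41  51  57  69  80]
 [ 80  77  77  77  78  73  66  57  49  39  36  35  42  49  58  68  74]
 [ 78  78  77  81  77  79  75  56  47  38  32  35  44  49  56  62  74]
 [ 78  78  71  77  72  
[... 1225 characters left out ...]
229 235 235 228 190 125  81  93]
 [118 116 116 116 118 118 124 151 199 230 235 236 227 189 123  83  96]
 [121 121 123 117 122 120 123 149 200 230 236 236 228 193 132  86  96]
 [121 121 125 120 121 123 125 152 201 228 232 232 229 199 137  90 100]
 [126 126 126 126 127 125 127 155 194 217 213 219 218 193 136  95  99]
 [129 130 133 133 129 130 131 156 190 194 178 182 192 176 126  91 104]
 [136 138 132 133 135 130 141 159 188 192 165 161 177 165 121  88 103]
 [135 136 140 136 140 139 141 160 196 208 193 187 192 183 131  94 108]
 [139 137 139 138 141 140 141 163 207 228 227 227 222 198 148  99 106]]
[ 1.47227813e+00  9.27646465e-01 -2.93602962e+01  9.45338385e-04
 -5.97423749e+01  8.99859422e+01]
```

Call:
apply_moves --targets '[{"travel": [0,-30,0],"roll": 0,"jaw": 32},{"travel": [0,-40,0],"roll": 0,"jaw": 32},{"travel": [0,-40,0],"roll": 0,"jaw": 32},{"travel": [0,-40,0],"roll": 0,"jaw": 32},{"travel": [0,-40,0],"roll": 0,"jaw": 32},{"travel": [0,-40,0],"roll": 0,"jaw": 32},{"travel": [0,-40,0],"roll": 0,"jaw": 32},{"travel": [0,-30,0],"roll": 0,"jaw": 32},{"travel": [0,0,0],"roll": 8.5,"jaw": 32},{"travel": [0,0,0],"roll": 8.5,"jaw": 32}]'

```text
clock: 27.95
tool_pos: [0.4066, 0.1199, 0.2104]
orientation: [180.0, 0.0, -15.8]
force: [-1.1, -0.4, 0.1]
opening: 0.032
gripper_force: 0.0
```

Call:
apply_moves --targets '[{"travel": [0,0,0],"roll": 8.5,"jaw": 32},{"travel": [0,0,0],"roll": 8.5,"jaw": 32},{"travel": [0,0,0],"roll": 8.5,"jaw": 32},{"travel": [0,0,0],"roll": 8.5,"jaw": 32},{"travel": [0,0,0],"roll": 8.5,"jaw": 32},{"travel": [0,0,0],"roll": 8.5,"jaw": 32},{"travel": [0,0,0],"roll": 8.5,"jaw": 32},{"travel": [0,0,0],"roll": 8.5,"jaw": 32},{"travel": [0,0,0],"roll": 8.5,"jaw": 32},{"travel": [0,0,0],"roll": 8.5,"jaw": 32}]'

```text
clock: 28.95
tool_pos: [0.4068, 0.1188, 0.2105]
orientation: [180.0, -0.0, -100.9]
force: [-0.2, -0.0, -0.1]
opening: 0.0319
gripper_force: 0.0
```

```bash
cat > chk.py <<'E'
from h import *
print(mtcp(3))
s=ctrl.snapshot("scene")[...,::-1].copy();t=ctrl.snapshot("top")[...,::-1].copy()
cv2.imwrite("pics/s9.png",s);cv2.imwrite("pics/t9.png",t)
for n,im in(("scene",s),("top",t)):
    h=cv2.cvtColor(im,cv2.COLOR_BGR2HSV)
    print(n,"exp tip",proj(n,[(.5515,-.069,.155)])[0].round(1),"foot",proj(n,[(.5515,-.069,.03)])[0].round(1))
    u,v=proj(n,[(.5515,-.069,.155)])[0]; r,c=int(round(v)),int(round(u))
    for k in (range(-5,30,2) if n=="scene" else range(-5,12)):
        print(r+k,"S",h[r+k,c-10:c+11,1].tolist(),"V",h[r+k,c-10:c+11,2].tolist())
E
python3 chk.py
```

```text
(array([0.40674543, 0.11870896, 0.21048419]), array([ 0.28876852, -0.17089093,  0.13852282]), array([ 1.79983146e+02, -2.54760428e-02, -1.00375347e+02]))
scene exp tip [280.6 167.5] foot [280.2 208.6]
163 S [74, 75, 73, 75, 75, 74, 72, 75, 74, 73, 74, 75, 74, 72, 72, 73, 72, 73, 71, 70, 68] V [127, 136, 150, 154, 157, 156, 155, 153, 152, 151, 148, 147, 148, 153, 167, 181, 180, 175, 170, 168, 169]
165 S [70, 73, 73, 75, 76, 76, 72, 69, 70, 69, 69, 71, 70, 70, 71, 71, 70, 69, 68, 67, 67] V [185, 186, 182, 177, 177, 181, 185, 188, 187, 185, 185, 183, 182, 182, 182, 186, 186, 184, 176, 168, 161]
167 S [72, 71, 71, 71, 65, 48, 36, 30, 28, 28, 30, 38, 49, 63, 69, 70, 70, 70, 68, 67, 66] V [187, 191, 191, 190, 188, 190, 197, 203, 200, 192, 195, 197, 194, 187, 185, 183, 179, 179, 180, 178, 173]
169 S [74, 73, 72, 69, 50, 22, 19, 18, 17, 17, 17, 18, 26, 50, 69, 68, 68, 67, 69, 67, 67] V [182, 186, 189, 191, 189, 193, 206, 199, 179, 178, 200, 210, 199, 185, 182, 183, 180, 174, 171, 167, 164]
171 S [81, 79, 77, 73, 64, 29, 21, 21, 18, 17, 18, 19, 28, 52, 69, 71, 70, 68, 66, 66, 68] V [173, 177,
[... 5394 characters left out ...]
6, 6, 10, 8, 5, 8, 7, 9, 50, 127, 161, 152, 146, 145] V [157, 161, 143, 112, 101, 98, 111, 126, 132, 133, 133, 142, 151, 151, 144, 143, 145, 152, 156, 152, 151]
170 S [0, 6, 9, 9, 0, 3, 3, 2, 10, 5, 5, 9, 8, 9, 5, 47, 114, 123, 82, 56, 48] V [161, 165, 142, 110, 87, 89, 93, 104, 105, 110, 109, 111, 122, 141, 148, 145, 141, 135, 133, 132, 128]
171 S [3, 6, 5, 7, 14, 0, 6, 6, 3, 11, 8, 5, 6, 6, 1, 35, 87, 62, 4, 35, 43] V [177, 174, 145, 106, 94, 85, 86, 91, 90, 93, 94, 103, 133, 168, 177, 167, 150, 140, 132, 152, 161]
172 S [3, 4, 3, 5, 9, 6, 3, 11, 3, 8, 5, 8, 6, 5, 1, 21, 67, 39, 36, 57, 57] V [197, 193, 153, 112, 87, 88, 89, 90, 90, 90, 96, 128, 182, 221, 220, 196, 160, 144, 162, 185, 187]
```

Call:
apply_moves --targets '[{"travel": [0,0,0],"roll": 4.8,"jaw": 44},{"travel": [0,0,0],"roll": 4.8,"jaw": 44},{"travel": [30,-14,0],"roll": 0,"jaw": 44},{"travel": [30,-15,0],"roll": 0,"jaw": 44},{"travel": [31,-15,0],"roll": 0,"jaw": 44},{"travel": [31,-15,0],"roll": 0,"jaw": 44},{"travel": [31,-15,0],"roll": 0,"jaw": 44},{"travel": [31,-15,0],"roll": 0,"jaw": 44},{"travel": [31,-14,0],"roll": 0,"jaw": 44},{"travel": [30,-14,0],"roll": 0,"jaw": 44}]'

```text
clock: 30.2
tool_pos: [0.432, -0.1535, 0.2108]
orientation: [-180.0, 0.0, -110.0]
force: [0.8, 0.2, 0.3]
opening: 0.0439
gripper_force: 0.0
```

Call:
apply_moves --targets '[{"travel": [0,0,30],"roll": 0,"jaw": 44},{"travel": [0,0,10],"roll": 0,"jaw": 44},{"travel": [0,0,0],"roll": 0,"jaw": 44}]'

```text
clock: 30.5
tool_pos: [0.4307, -0.152, 0.1693]
orientation: [179.8, -0.1, -110.1]
force: [0.5, 0.4, 0.4]
opening: 0.044
gripper_force: 0.0
```

Run:
```python
from h import *
print(mtcp(3))
t=cv2.imread("pics/t9.png");s=cv2.imread("pics/s9.png")
for n,im in(("top",t),("scene",s)):
    u,v=proj(n,[(.433,-.1516,.113)])[0];r,c=int(v),int(u)
    m=im[r-10:r+14,c-10:c+11].max(2)<70;y,x=np.nonzero(m);print(n,(u,v),len(x),x.min()+c-10,x.max()+c-10,y.min()+r-10,y.max()+r-10,x.mean()+c-10,y.mean()+r-10)
    if n=="top": print(plane(n,[(x.mean()+c-10,y.mean()+r-10)],.105))
    else: print(plane(n,[((x.min()+x.max())/2+c-10, y.min()+r-10+3)],.113))
```

```text
(array([ 0.43216445, -0.15172146,  0.17110159]), array([0.48515756, 0.48306265, 0.71685525]), array([-1.79941148e+02,  2.94132628e-03, -1.10072857e+02]))
top (np.float64(312.2267132212051), np.float64(206.39883095121752)) 34 309 315 204 209 312.0 206.5
[[ 0.43384118 -0.15195261  0.105     ]]
scene (np.float64(254.14914033072375), np.float64(212.67941454863274)) 121 251 261 213 225 255.82644628099172 219.58677685950414
[[ 0.43073516 -0.16489931  0.113     ]]
```

Run:
```python
import numpy as np
psi=-110.;th=0.
for d,r in [(4,2.8)]*16+[(2,1.4)]*8:
    L=180*np.sin(np.radians(d/2));a=np.radians(-28.6+th+d/2-psi)
    print(f'{th+d:.0f} tx {L*np.cos(a):.2f} ty {-L*np.sin(a):.2f} roll {-r}');th+=d;psi+=r
```

```text
4 tx 0.72 ty -6.24 roll -2.8
8 tx 0.59 ty -6.25 roll -2.8
12 tx 0.46 ty -6.27 roll -2.8
16 tx 0.33 ty -6.27 roll -2.8
20 tx 0.20 ty -6.28 roll -2.8
24 tx 0.07 ty -6.28 roll -2.8
28 tx -0.07 ty -6.28 roll -2.8
32 tx -0.20 ty -6.28 roll -2.8
36 tx -0.33 ty -6.27 roll -2.8
40 tx -0.46 ty -6.27 roll -2.8
44 tx -0.59 ty -6.25 roll -2.8
48 tx -0.72 ty -6.24 roll -2.8
52 tx -0.85 ty -6.22 roll -2.8
56 tx -0.98 ty -6.20 roll -2.8
60 tx -1.11 ty -6.18 roll -2.8
64 tx -1.24 ty -6.16 roll -2.8
66 tx -0.63 ty -3.08 roll -1.4
68 tx -0.66 ty -3.07 roll -1.4
70 tx -0.70 ty -3.06 roll -1.4
72 tx -0.73 ty -3.06 roll -1.4
74 tx -0.76 ty -3.05 roll -1.4
76 tx -0.79 ty -3.04 roll -1.4
78 tx -0.82 ty -3.03 roll -1.4
80 tx -0.86 ty -3.02 roll -1.4
```

Call:
apply_moves --targets '[{"travel": [0,0,20],"roll": 0,"jaw": 44},{"travel": [0,0,20],"roll": 0,"jaw": 44},{"travel": [0,0,9],"roll": 0,"jaw": 44},{"travel": [0,0,0],"roll": 0,"jaw": 38},{"travel": [0,0,0],"roll": 0,"jaw": 30},{"travel": [0,0,0],"roll": 0,"jaw": 30}]'

```text
clock: 31.25
tool_pos: [0.4327, -0.152, 0.1228]
orientation: [-179.9, 0.0, -110.2]
force: [0.2, -2.0, 0.0]
opening: 0.0314
gripper_force: 0.0
```

Call:
apply_moves --targets '[{"travel": [0.7,-6.2,0],"roll": -2.8,"jaw": 30},{"travel": [0.6,-6.3,0],"roll": -2.8,"jaw": 30},{"travel": [0.5,-6.3,0],"roll": -2.8,"jaw": 30},{"travel": [0.3,-6.3,0],"roll": -2.8,"jaw": 30},{"travel": [0.2,-6.3,0],"roll": -2.8,"jaw": 30},{"travel": [0.1,-6.3,0],"roll": -2.8,"jaw": 30},{"travel": [-0.1,-6.3,0],"roll": -2.8,"jaw": 30},{"travel": [-0.2,-6.3,0],"roll": -2.8,"jaw": 30},{"travel": [-0.3,-6.3,0],"roll": -2.8,"jaw": 30},{"travel": [-0.5,-6.3,0],"roll": -2.8,"jaw": 30}]'

```text
clock: 32.25
tool_pos: [0.4924, -0.1615, 0.1222]
orientation: [179.9, 0.0, -82.1]
force: [-3.1, 1.6, 1.4]
opening: 0.0301
gripper_force: 1.5
```

Call:
apply_moves --targets '[{"travel": [-0.6,-6.2,0],"roll": -2.8,"jaw": 30},{"travel": [-0.7,-6.2,0],"roll": -2.8,"jaw": 30},{"travel": [-0.9,-6.2,0],"roll": -2.8,"jaw": 30},{"travel": [-1,-6.2,0],"roll": -2.8,"jaw": 30},{"travel": [-1.1,-6.2,0],"roll": -2.8,"jaw": 30},{"travel": [0,0,0],"roll": 0,"jaw": 30},{"travel": [0,0,0],"roll": 0,"jaw": 30}]'

```text
clock: 32.95
tool_pos: [0.5219, -0.1502, 0.1221]
orientation: [-180.0, -0.0, -68.3]
force: [-2.1, 0.4, 1.0]
opening: 0.0296
gripper_force: 0.7
```

Call:
apply_moves --targets '[{"travel": [-0.6,-3.1,0],"roll": -1.4,"jaw": 30},{"travel": [-0.6,-3.1,0],"roll": -1.4,"jaw": 30},{"travel": [-0.6,-3.1,0],"roll": -1.4,"jaw": 30},{"travel": [0,0,0],"roll": 0,"jaw": 30},{"travel": [0,0,0],"roll": 0,"jaw": 30}]'

```text
clock: 33.45
tool_pos: [0.5302, -0.1448, 0.1218]
orientation: [-180.0, -0.0, -64.0]
force: [-2.0, -1.0, 1.2]
opening: 0.0297
gripper_force: 0.9
```

Call:
apply_moves --targets '[{"travel": [-0.7,-3.1,0],"roll": -1.4,"jaw": 30},{"travel": [-0.7,-3.1,0],"roll": -1.4,"jaw": 30},{"travel": [0,0,0],"roll": 0,"jaw": 30},{"travel": [0,0,0],"roll": 0,"jaw": 30}]'

```text
clock: 33.85
tool_pos: [0.5351, -0.1407, 0.1217]
orientation: [-180.0, -0.0, -61.2]
force: [-0.9, -0.3, 1.5]
opening: 0.0299
gripper_force: 0.9
```

Call:
apply_moves --targets '[{"travel": [-0.7,-3.1,0],"roll": -1.4,"jaw": 30},{"travel": [0,0,0],"roll": 0,"jaw": 30},{"travel": [0,0,0],"roll": 0,"jaw": 30}]'

```text
clock: 34.15
tool_pos: [0.5373, -0.1387, 0.1217]
orientation: [-180.0, -0.0, -59.8]
force: [-0.5, -1.4, 1.7]
opening: 0.0299
gripper_force: 1.1
```

Call:
apply_moves --targets '[{"travel": [-0.8,-3.1,0],"roll": -1.4,"jaw": 30},{"travel": [0,0,0],"roll": 0,"jaw": 30},{"travel": [0,0,0],"roll": 0,"jaw": 30}]'

```text
clock: 34.45
tool_pos: [0.5394, -0.1366, 0.1217]
orientation: [180.0, -0.0, -58.4]
force: [-1.3, -4.0, 1.4]
opening: 0.0298
gripper_force: 1.7
```

Call:
apply_moves --targets '[{"travel": [-0.8,-3,0],"roll": -1.4,"jaw": 30},{"travel": [0,0,0],"roll": 0,"jaw": 30},{"travel": [0,0,0],"roll": 0,"jaw": 30}]'

```text
clock: 34.75
tool_pos: [0.5413, -0.1346, 0.1216]
orientation: [180.0, -0.0, -57.0]
force: [-1.2, -4.8, 1.5]
opening: 0.0297
gripper_force: 2.5
```

Call:
apply_moves --targets '[{"travel": [-0.8,-3,0],"roll": -1.4,"jaw": 30},{"travel": [0,0,0],"roll": 0,"jaw": 30},{"travel": [0,0,0],"roll": 0,"jaw": 30}]'

```text
clock: 35.05
tool_pos: [0.5429, -0.1327, 0.1216]
orientation: [179.9, -0.0, -55.6]
force: [-2.7, -8.7, 1.5]
opening: 0.0299
gripper_force: 3.5
```

Call:
apply_moves --targets '[{"travel": [-0.8,-3,0],"roll": -1.4,"jaw": 30},{"travel": [0,0,0],"roll": 0,"jaw": 30},{"travel": [0,0,0],"roll": 0,"jaw": 30}]'

```text
clock: 35.35
tool_pos: [0.5445, -0.1308, 0.1216]
orientation: [179.8, 0.0, -54.2]
force: [-4.4, -10.4, 3.2]
opening: 0.0301
gripper_force: 4.6
```

Call:
apply_moves --targets '[{"travel": [-0.5,-1.6,0],"roll": -0.8,"jaw": 30},{"travel": [0,0,0],"roll": 0,"jaw": 30},{"travel": [0,0,0],"roll": 0,"jaw": 30}]'

```text
clock: 35.65
tool_pos: [0.5452, -0.1299, 0.1216]
orientation: [179.8, 0.0, -53.4]
force: [-4.4, -11.8, 2.3]
opening: 0.0301
gripper_force: 5.5
```

Call:
apply_moves --targets '[{"travel": [-0.9,-3,0],"roll": -1.4,"jaw": 30},{"travel": [0,0,0],"roll": 0,"jaw": 30},{"travel": [0,0,0],"roll": 0,"jaw": 30}]'

```text
clock: 35.95
tool_pos: [0.5468, -0.1278, 0.1216]
orientation: [179.7, 0.0, -52.0]
force: [-5.0, -15.0, 2.8]
opening: 0.0301
gripper_force: 6.5
```

Call:
apply_moves --targets '[{"travel": [0,1.5,0],"roll": 0,"jaw": 32},{"travel": [0,1.5,0],"roll": 0,"jaw": 36},{"travel": [0,1.5,0],"roll": 0,"jaw": 40},{"travel": [0,1,0],"roll": 0,"jaw": 46},{"travel": [0,0,0],"roll": 0,"jaw": 46},{"travel": [0,0,0],"roll": 0,"jaw": 46},{"travel": [0,0,0],"roll": 0,"jaw": 46}]'

```text
clock: 36.65
tool_pos: [0.5445, -0.1287, 0.1217]
orientation: [-180.0, -0.0, -52.0]
force: [0.7, 0.3, -0.7]
opening: 0.046
gripper_force: 0.0
```

Call:
apply_moves --targets '[{"travel": [0,0,-15],"roll": 0,"jaw": 46},{"travel": [0,0,-30],"roll": 0,"jaw": 46},{"travel": [0,0,-35],"roll": 0,"jaw": 46},{"travel": [0,0,-10],"roll": 0,"jaw": 46},{"travel": [0,0,0],"roll": 0,"jaw": 46}]'

```text
clock: 37.15
tool_pos: [0.5453, -0.1289, 0.2136]
orientation: [-179.8, -0.1, -52.0]
force: [-0.6, 0.7, -1.0]
opening: 0.046
gripper_force: 0.0
```

Call:
apply_moves --targets '[{"travel": [-34,-6,-5],"roll": 0,"jaw": 46},{"travel": [-35,-6,0],"roll": 0,"jaw": 46},{"travel": [-35,-6,0],"roll": 0,"jaw": 46},{"travel": [-35,-6,0],"roll": 0,"jaw": 46},{"travel": [-35,-7,0],"roll": 0,"jaw": 46},{"travel": [-35,-7,0],"roll": 0,"jaw": 46},{"travel": [-35,-7,0],"roll": 0,"jaw": 46},{"travel": [-35,-7,0],"roll": 0,"jaw": 46},{"travel": [0,0,0],"roll": 0,"jaw": 46}]'

```text
clock: 38.05
tool_pos: [0.4117, 0.1252, 0.2157]
orientation: [180.0, 0.0, -51.8]
force: [0.1, 0.3, 0.6]
opening: 0.046
gripper_force: 0.0
```

Run:
```python
from h import *
print(mtcp(2)[0])
s=ctrl.snapshot("scene")[...,::-1].copy();t=ctrl.snapshot("top")[...,::-1].copy()
cv2.imwrite("pics/s10.png",s);cv2.imwrite("pics/t10.png",t)
def edges(im,r,lo,hi,thr=45):
    S=cv2.cvtColor(im,cv2.COLOR_BGR2HSV)[r,lo:hi,1].astype(int)
    return [ (lo+i) for i in range(len(S)) if S[i]<thr]
for r in range(166,200,3): e=edges(s,r,268,290);print("scene",r,e[0] if e else None,e[-1] if e else None)
for n,r0,r1 in(("t9",150,170),("t10",150,170)):
    S=cv2.cvtColor(cv2.imread(f"pics/{n}.png"),cv2.COLOR_BGR2HSV)[...,1]
    m=(S[155:163,270:292]<60);y,x=np.nonzero(m);print(n,"tip region",x.mean()+270,x.min()+270,x.max()+270,y.min()+155)
    im=cv2.imread(f"pics/{n}.png");hh=cv2.cvtColor(im,cv2.COLOR_BGR2HSV)
    red=cv2.inRange(hh,(0,150,120),(8,255,255))|cv2.inRange(hh,(172,150,120),(180,255,255))
    yy,xx=np.nonzero(red[165:195,262:302]);print("red rows",yy.min()+165,yy.max()+165,"cols",xx.min()+262,xx.max()+262)
    bl=cv2.inRange(hh,(100,150,200),(125,255,255))[146:170,262:302];yy,xx=np.nonzero(bl);print("blue bright",yy.min()+146,yy.max()+146,xx.min()+262,xx.max()+262)
    k=im[170:215,295:330].max(2)<60;yy,xx=np.nonzero(k);print("knob",xx.mean()+295,yy.mean()+170,len(xx),plane("top",[(xx.mean()+295,yy.mean()+170)],.108) if len(xx) else 0)
bs=cv2.inRange(cv2.cvtColor(s,cv2.COLOR_BGR2HSV),(100,150,190),(125,255,255))[175:205,270:310];yy,xx=np.nonzero(bs);print("scene blue top",xx.min()+270,xx.max()+270,yy.min()+175,yy.max()+175)
bs=cv2.inRange(cv2.cvtColor(cv2.imread("pics/s9.png"),cv2.COLOR_BGR2HSV),(100,150,190),(125,255,255))[175:205,270:310];yy,xx=np.nonzero(bs);print("before",xx.min()+270,xx.max()+270,yy.min()+175,yy.max()+175)
```

```text
[0.41243694 0.12361756 0.21574313]
scene 166 280 282
scene 169 277 285
scene 172 277 285
scene 175 277 285
scene 178 275 287
scene 181 275 289
scene 184 275 286
scene 187 275 286
scene 190 275 286
scene 193 276 286
scene 196 279 287
scene 199 282 289
t9 tip region 281.89130434782606 270 288 155
red rows 176 187 cols 272 293
blue bright 152 162 272 292
knob 312.0 206.5 30 [[ 0.43341526 -0.15158205  0.108     ]]
t10 tip region 282.1166666666667 270 288 155
red rows 172 184 cols 272 293
blue bright 152 162 272 292
knob 304.6666666666667 172.43333333333334 30 [[ 0.53052952 -0.13119572  0.108     ]]
scene blue top 288 301 183 195
before 287 300 183 195
```

Run:
```python
from h import *
for n in("t9","t10"):
    S=cv2.cvtColor(cv2.imread(f"pics/{n}.png"),cv2.COLOR_BGR2HSV)[...,1].astype(float)
    w=np.clip((120-S[158:162,275:291])/120,0,1);x=(w*np.arange(275,291)).sum()/w.sum()
    B=S[154:157,264:300];wb=(B>100);xb=np.nonzero(wb)[1].mean()+264
    f=lambda u,v,z:plane("top",[(u,v)],z)[0][:2].round(4)
    print(n,"tip col",x,f(x,161,.155),"cap col",xb,f(xb,155,.084))
s=cv2.imread("pics/s10.png")
c=lambda u,v,z:plane("scene",[(u,v)],z)[0].round(4)
S=cv2.cvtColor(s,cv2.COLOR_BGR2HSV)[...,1]
print("tip scene",c(281,168.5,.155))
```

```text
t9 tip col 283.3253262158956 [ 0.5511 -0.0677] cap col 282.0 [ 0.5865 -0.0678]
t10 tip col 283.12520212520224 [ 0.5511 -0.0671] cap col 281.71666666666664 [ 0.5865 -0.067 ]
tip scene [ 0.55   -0.0735  0.155 ]
```

```bash
python3 -c "
from plant import ctrl
print(ctrl.close_job())"
```

```text
the job is handed in; nothing more can be done
None
```

The job is handed in at about 38 s: the blue V cap is seated squarely on the fixed jaw, and the spindle stands upright in its groove, within about 1 mm of the middle. It was clamped with about 15 N at the knob (lever settled near 1.25 rad); the red cap stayed on the rack when the blue one came off, and the arm is clear.

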